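Top up and blend the drying balls for the specimen store

ROBOT

A 6-joint arm with a two-finger parallel gripper is mounted at the origin on the work surface. World frame = base frame: x ahead of the robot, y to its left, z up, the work surface at z = 0. Lengths are in m, angles in degrees, forces in N, time in s.
With the tool pointing down it reaches from about 0.275 to 0.85 m from the base axis. Payload 5.2 kg.
Tool frame: the origin (TCP) lies on the centre line of the jaws, within the pads' length; the fingertips stand 22 mm ahead of it and the grasp point (between the pads) lies 3 mm ahead of it; z points along the fingers, y is the line along which they close (so a half turn about z gives the same grasp; the last joint's range is limited). The gripper opens to 85 mm and grips with 20 to 120 N. Pads are 22 mm wide; open, the fingers measure 114 mm over their backs; the gripper's body (76 mm by 85 mm) begins 54 mm behind the grasp point. The pads swing forward as they close: fully open they stand 13 mm farther back than shut.
Start: joints at [-75.447, 14.817, 87.949, -0, 77.235, -11.62], TCP at [0.243, -0.494, 0.253] pointing down, gripper open.
Joint ranges: [-179.93, 179.93], [-52.35, 119.4], [10.71, 147.94], [-69.91, 249.91], [12.55, 155.21], [-178.61, 178.61]. Speed limits (degrees/s): [147.25, 147.25, 180, 180, 180, 180].

INTERFACE

Orientations are given as a 3x3 rotation matrix whose columns are the frame's x, y, z axes.
In Python, from bench import env gives the robot as it stands.
- The arm moves only by the shell command python3 -m creep 'ROWS'. ROWS is JSON, a list that holds one entry, the list of rows, each a list of 7 numbers: the turn, a rotation vector about the tool's x, y, z normalised to -1 to 1, where 1 is pi/2 rad, then the shift along the tool's x, y, z normalised to -1 to 1, where 1 is 200 mm, then the opening, from 0 (shut) to 1 (fully open). In form: [[[wx, wy, wz, dx, dy, dz, hand], ...]]. A call has 1 to 8 rows; each row shifts and turns the commanded pose from where the row before left it, along the tool's axes as they then stand; what a row does not reach is not made up. A row lasts 1/12 s, in which the tool goes at most 41.7 mm and 7.16 degrees, less where a joint would pass 70% of its speed; a pose out of reach is approached as far as the arm can. A call with a number of a shift or a turn outside -1 to 1 is refused whole. A call with a gripper value outside its range is refused whole. The fingers move at their own pace and stop on an object; the grip force is fixed at half the most. Time passes only in rows, so rows that do not move let the fingers close. It gives the time, the measured TCP pose, the force, the opening and the grip force at its end, in the units of the state.
- env.sense(): the state, without advancing time (a new reading comes with each control period).
- env.snapshot(name): name is "side" or "top"; returns a dict with "color" (420x560x3 uint8, blue, green, red), "vertical_fov" (degrees; the focal length in pixels is half the picture's height over the tangent of half this angle, whatever the lens; pixels are square), "cx", "cy" (the principal point, pixels), "k1" (the pictures are not rectified: a ray, as slopes to the right and down, at radius r is drawn at 1 + k1 r^2 times it, then the intrinsics apply), "eye" and "rotation" of the camera in the world. Camera axes: x right, y down, z forward; pixel columns grow to the right and rows downward; lengths in m; the calibration is good to about 2 mm. A picture is of the moment at which its call begins. There is no depth.
- env.sign_off(): hands the job in; it is judged then, once.
The state is a dict: "time": time; "qpos": joint angles; "joint_vel": joint speeds; "effort": joint torques, N m; "eef_pos": TCP position; "ee_rot": TCP orientation; "force": force on the tool from outside, world axes, zero at the start; "ft_torque": the same for the moment, N m; "finger_gap": finger opening in m; "grasp_force": force on a finger pad.
Only numpy, scipy, OpenCV 4.12 (cv2) and the standard library are available. Lean on these libraries where they do the work, as an engineer would, in place of code of your own. Each camera call takes 0.05 s, during which the arm holds its last target. There are 200 camera calls.

TASK

With the metal scoop, move every terracotta drying ball from the white tray into the ceramic dish, where a couple of old ones already lie, then stir all of them with the steel rod, its tip down near the dish's bottom, at least three full turns wide round the dish. At the end the scoop stands flat on the black rubber mat again and the rod upright in the hole of its wooden stand. Never touch the balls with the gripper itself, and leave the two small black-capped jars that stand on the bench where they are.

Things in the scene. Friction and masses are not known exactly. Their poses are not given: they have to be found in the camera images.
- tray: white tray, fixed; origin at the centre of its underside, x along its length. Flat inner floor 230 (x) by 94 mm (y), 4 mm above the bench; long walls upright, 45 mm high; both short ends slope outwards at 45 degrees from x = +-115 mm to 45 mm high at x = +-156 mm. A scoop pushed up to a slope's foot gets the balls on it: they ride up and roll back. At the start they lie in the -x half
- ball0: terracotta drying ball, 24 mm in diameter, 16 g, origin at its centre; at the start in the tray (4 to 7 of these seven are present)
- ball1: terracotta drying ball, 24 mm in diameter, 16 g, origin at its centre; at the start in the tray (4 to 7 of these seven are present)
- ball2: terracotta drying ball, 24 mm in diameter, 16 g, origin at its centre; at the start in the tray (4 to 7 of these seven are present)
- ball3: terracotta drying ball, 24 mm in diameter, 16 g, origin at its centre; at the start in the tray (4 to 7 of these seven are present)
- ball4: terracotta drying ball, 24 mm in diameter, 16 g, origin at its centre; at the start in the tray (4 to 7 of these seven are present)
- ball5: terracotta drying ball, 24 mm in diameter, 16 g, origin at its centre; at the start in the tray (4 to 7 of these seven are present)
- ball6: terracotta drying ball, 24 mm in diameter, 16 g, origin at its centre; at the start in the tray (4 to 7 of these seven are present)
- old0: the same kind of ball, 24 mm, origin at its centre; at the start already in the dish
- old1: the same kind of ball, 24 mm, origin at its centre; at the start already in the dish
- scoop: aluminium scoop; origin at the centre of its flat underside, +x to its open front. Pan x -44 to +44 mm, 84 mm wide, floor 2 mm thick, sides 33 mm high, cut at 45 degrees down to the lip, back 40 mm. Black upright handle at the back: x -60 to -42 mm, 36 mm in y, 23 to 108 mm above the underside; grip it from above, fingers before and behind it. Starts on the mat, front towards the robot
- scoop_grip (a point): middle of the scoop's handle, 88 mm above its underside (scoop frame x = -51 mm)
- scoop_lip (a point): middle of the lower front edge of the scoop (scoop frame x = +44 mm, z = 0)
- mat: black rubber mat, 180 mm (x) by 160 mm (y), 3 mm thick, fixed; origin at the centre of its underside
- dish: heavy round white ceramic dish, loose, 0.9 kg, 60 mm high, 164 mm across the rim, wall 6 mm; inside 136 mm across at the bottom and 152 mm at the rim; origin at the centre of its underside
- dish_in (a point): centre of the dish's inner floor, 8 mm above the dish's underside
- rod: stirring rod: steel rod 14 mm thick, with a square wooden grip 24 by 24 mm from 135 to 185 mm above its foot; origin at the centre of its foot, z up along the rod; 120 g. Starts standing upright (it may lean a few degrees) in the stand
- rod_grip (a point): middle of the rod's wooden grip, 160 mm above the foot
- rod_tip (a point): foot of the rod (same point as its origin)
- stand: wooden block 80 by 80 mm, 60 mm high, fixed; in the middle of its top a square hole 22 mm wide with bevelled edges, 54 mm deep (its bottom is 6 mm above the bench); origin at the centre of its underside
- jar_a: bystander: small glass jar with a black cap, 46 mm across, 58 mm high, loose; origin at the centre of its underside; leave it alone
- jar_b: bystander: the same kind of jar; leave it alone
Things that resemble listed ones, but are neither listed nor needed, are in the scene too. Leave any turquoise look-alike of the scoop alone. Leave any green look-alike of the dish alone.

How it is judged (in metres and radians):
On the way, in this order (a step that is already met when the one before it is completed fails the run):
1. at least one ball of the tray is lifted in the scoop, more than 80 mm above the bench (((x of ball0 in the frame of scoop between -0.045 and 0.05 m and y of ball0 in the frame of scoop between -0.042 and 0.042 m and z of ball0 in the frame of scoop between 0 and 0.06 m and height (world z) of ball0 above 0.08 m) or (x of ball1 in the frame of scoop between -0.045 and 0.05 m and y of ball1 in the frame of scoop between -0.042 and 0.042 m and z of ball1 in the frame of scoop between 0 and 0.06 m and height (world z) of ball1 above 0.08 m) or (x of ball2 in the frame of scoop between -0.045 and 0.05 m and y of ball2 in the frame of scoop between -0.042 and 0.042 m and z of ball2 in the frame of scoop between 0 and 0.06 m and height (world z) of ball2 above 0.08 m) or (x of ball3 in the frame of scoop between -0.045 and 0.05 m and y of ball3 in the frame of scoop between -0.042 and 0.042 m and z of ball3 in the frame of scoop between 0 and 0.06 m and height (world z) of ball3 above 0.08 m) or (x of ball4 in the frame of scoop between -0.045 and 0.05 m and y of ball4 in the frame of scoop between -0.042 and 0.042 m and z of ball4 in the frame of scoop between 0 and 0.06 m and height (world z) of ball4 above 0.08 m) or (x of ball5 in the frame of scoop between -0.045 and 0.05 m and y of ball5 in the frame of scoop between -0.042 and 0.042 m and z of ball5 in the frame of scoop between 0 and 0.06 m and height (world z) of ball5 above 0.08 m) or (x of ball6 in the frame of scoop between -0.045 and 0.05 m and y of ball6 in the frame of scoop between -0.042 and 0.042 m and z of ball6 in the frame of scoop between 0 and 0.06 m and height (world z) of ball6 above 0.08 m))), for 0.2 s.
2. every ball lies in the dish (horizontal distance between each of ball0, ball1, ball2, ball3, ball4, ball5, ball6, old0, old1 and dish_in below 0.072 m and z of ball0 in the frame of dish_in between 0.005 and 0.06 m and z of ball1 in the frame of dish_in between 0.005 and 0.06 m and z of ball2 in the frame of dish_in between 0.005 and 0.06 m and z of ball3 in the frame of dish_in between 0.005 and 0.06 m and z of ball4 in the frame of dish_in between 0.005 and 0.06 m and z of ball5 in the frame of dish_in between 0.005 and 0.06 m and z of ball6 in the frame of dish_in between 0.005 and 0.06 m and z of old0 in the frame of dish_in between 0.005 and 0.06 m and z of old1 in the frame of dish_in between 0.005 and 0.06 m), for 0.3 s.
3. the rod's tip, low among the balls, passes the far (+x) side of the dish (z of rod_tip in the frame of dish_in below 0.03 m and horizontal distance between rod_tip and dish_in below 0.075 m and x of rod_tip in the frame of dish_in above 0.018 m).
4. the rod's tip, still low, passes the left or the right side of the dish (z of rod_tip in the frame of dish_in below 0.03 m and horizontal distance between rod_tip and dish_in below 0.075 m and (y of rod_tip in the frame of dish_in above 0.018 m or y of rod_tip in the frame of dish_in below -0.018 m) and x of rod_tip in the frame of dish_in between -0.01 and 0.01 m).
5. the rod's tip, still low, passes the near (-x) side of the dish (z of rod_tip in the frame of dish_in below 0.03 m and horizontal distance between rod_tip and dish_in below 0.075 m and x of rod_tip in the frame of dish_in below -0.018 m).
6. the rod's tip, still low, passes the left or the right side of the dish (all of step 4).
7. the rod's tip, low among the balls, passes the far (+x) side of the dish (all of step 3).
8. the rod's tip, still low, passes the near (-x) side of the dish (all of step 5).
9. the rod's tip, low among the balls, passes the far (+x) side of the dish (all of step 7).
At the end, for the whole second after the job is handed in: All balls at rest in the dish; scoop upright and released on the mat (its centre within 70 mm along, 60 mm across, of the mat's); rod released in the stand's hole, foot within 10 mm of the bottom. Stirring: tip under 30 mm above the dish's floor, over 18 mm off centre, two rounds counted (all of step 2 and linear speed of each of ball0, ball1, ball2, ball3, ball4, ball5, ball6, old0, old1 below 0.03 m/s and x of scoop in the frame of mat between -0.07 and 0.07 m and y of scoop in the frame of mat between -0.06 and 0.06 m and height (world z) of scoop below 0.012 m and angle between scoop's own z axis and vertical below 0.15 rad and linear speed of each of scoop, rod below 0.02 m/s and horizontal distance between rod_tip and stand below 0.014 m and height (world z) of rod_tip below 0.016 m and angle between rod's own z axis and vertical below 0.25 rad); the robot touches nothing.
It fails at once if the gripper touches a ball (contact force between the fingers and ball0 above 0.3 N or contact force between the fingers and ball1 above 0.3 N or contact force between the fingers and ball2 above 0.3 N or contact force between the fingers and ball3 above 0.3 N or contact force between the fingers and ball4 above 0.3 N or contact force between the fingers and ball5 above 0.3 N or contact force between the fingers and ball6 above 0.3 N or contact force between the fingers and old0 above 0.3 N or contact force between the fingers and old1 above 0.3 N).
It fails at once if one of the two small glass jars is pushed more than 40 mm or tipped (distance of any of jar_a, jar_b from where it was at the start of the episode above 0.04 m or angle between any of jar_a, jar_b's own z axis and vertical above 0.5 rad).
Of ball0, ball1, ball2, ball3, ball4, ball5, ball6 only 4 to 7 are there at a start; the rules pass over those that are not, and their reading is None.
At some moment in a run one of scoop, dish may be knocked a few centimetres aside while the robot is not near it.
It also fails if it takes over 210 s, if anything falls off the work surface, if the arm or the gripper's body presses on something with over 40 N, if the wrist force passes 120 N, or if a joint passes its speed limit or range.

## Working session

There is one attempt and no reset: what is moved stays moved. The work goes in short steps, Python scripts to look and compute and a shell command to move; the robot and the scene stay as the last step left them, time stands still between calls to the robot, and variables do not carry over. Pictures are saved under pics/ and viewed, at most 14 in all, crops included, and the job is handed in when it is done.

```bash
ls; mkdir -p pics; cat > h.py <<'E'
import numpy as np, cv2
from bench import env
def snap(n,f=None):
    s=env.snapshot(n)
    if f: cv2.imwrite(f,s["color"])
    return s
def ray(s,u,v):
    f=210/np.tan(np.radians(s["vertical_fov"])/2)
    K=np.array([[f,0,s["cx"]],[0,f,s["cy"]],[0,0,1.]])
    p=cv2.undistortPoints(np.array([[[u,v]]],float),K,np.array([s["k1"],0,0,0.]))[0,0]
    d=np.array(s["rotation"])@np.array([p[0],p[1],1.]); return np.array(s["eye"]),d
def onz(s,u,v,z):
    e,d=ray(s,u,v); return e+d*(z-e[2])/d[2]
def proj(s,P):
    f=210/np.tan(np.radians(s["vertical_fov"])/2)
    c=(np.array(P)-np.array(s["eye"]))@np.array(s["rotation"]); x=c[:2]/c[2]; x=x*(1+s["k1"]*(x@x))
    return x*f+[s["cx"],s["cy"]]
E
python3 - <<'E'
from h import *
print(env.sense())
for n in("top","side"):
    s=snap(n,f"pics/{n}0.png"); print({k:v for k,v in s.items() if k!="color"})
E
```

```text
pics
{'time': 0.0, 'qpos': array([-7.54473778e+01,  1.48583307e+01,  8.80133527e+01,  4.16817305e-06,
        7.72334297e+01, -1.16187907e+01]), 'joint_vel': array([ 0.00634649, -0.08008419, -0.01234559, -0.05204006,  0.00728781,
       -0.06212715]), 'effort': array([ 5.97421458e-04, -4.46032584e+01, -2.90565509e+01, -2.72286261e-04,
        1.19261097e-02, -2.47170271e-05]), 'eef_pos': array([ 0.24248174, -0.4931058 ,  0.25246744]), 'ee_rot': array([[ 8.97478635e-01,  4.41057692e-01, -4.60901755e-04],
       [ 4.41057778e-01, -8.97476954e-01,  1.77572876e-03],
       [ 3.69550124e-04, -1.79696292e-03, -9.99998317e-01]]), 'force': array([-0.5985324 ,  0.28592735, -0.14505268]), 'ft_torque': array([-0.01891698,  0.01319569, -0.03093184]), 'grasp_force': 0.0, 'finger_gap': 0.08527748814765179}
{'vertical_fov': 47.74396015231477, 'cx': 281.15878286044244, 'cy': 212.63377165404836, 'k1': -0.02098906221254066, 'eye': array([0.28272059, 0.0496067 , 1.39996073]), 'rotation': array([[-0.0265345 , -0.99091337,  0.13185831],
       [-0.99964526,  0.02660543, -0.00122414],
       [-0.00229513, -0.13184401, -0.99126782]])}
{'vertical_fov': 55.34515650884349, 'cx': 277.6022014812853, 'cy': 209.35835161447173, 'k1': -0.00603975757317273, 'eye': array([0.01700854, 0.68757356, 0.78106866]), 'rotation': array([[-0.8542577 , -0.32375218,  0.4067288 ],
       [-0.51968196,  0.5517218 , -0.65232945],
       [-0.01320807, -0.76862707, -0.63956076]])}
```

View pics/top0.png

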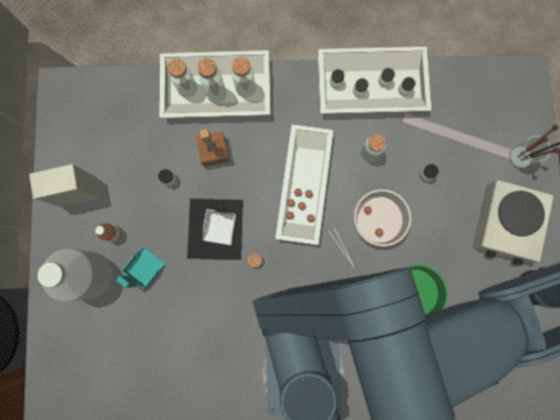

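View pics/side0.png

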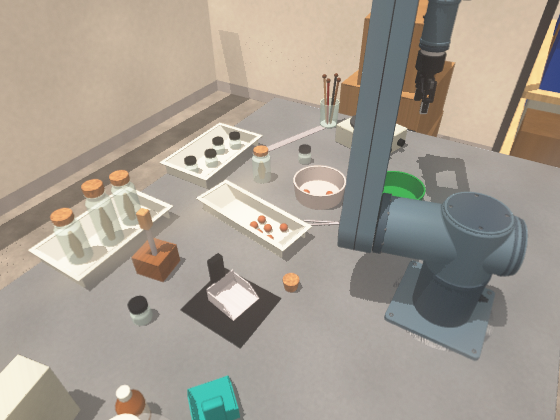

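The top view shows these:
- White tray at (305,185), with six balls near (300,205).
- Dish at (382,218), holding two old balls.
- Mat at (216,229), with the silver scoop at (219,228).
- Rod stand at (212,148).
- Bench jars at (167,177) and (430,172).

There are also look-alikes:
- **Scoop:** silver (219,228) against turquoise (145,268). The silver one on the mat fits.
- **Dish:** white/pinkish with balls (382,218) against green (428,292). The white one fits.
- **Balls:** the cork-like lid at (255,260) is not a ball in the tray.

I'll confirm this in a crop.

```bash
python3 - <<'E'
from h import *
s=snap("top"); im=s["color"]
c=cv2.resize(im[110:275,145:435],None,fx=2.75,fy=2.75,interpolation=cv2.INTER_CUBIC); cv2.imwrite("pics/crop1.png",c)
hsv=cv2.cvtColor(im,cv2.COLOR_BGR2HSV)
for p in [(305,185),(322,200),(219,228),(382,218),(355,218),(300,192),(302,206),(368,210),(255,260),(205,210),(212,155),(250,160),(206,134)]:
    print(p,hsv[p[1],p[0]])
E
```

```text
(305, 185) [ 45  13 230]
(322, 200) [ 48  19 227]
(219, 228) [ 60   3 224]
(382, 218) [ 17  28 213]
(355, 218) [ 21  27 186]
(300, 192) [  9 110 142]
(302, 206) [  9 128 164]
(368, 210) [  9 132 168]
(255, 260) [ 14 126 192]
(205, 210) [40 20 78]
(212, 155) [ 12 134 145]
(250, 160) [ 50   6 128]
(206, 134) [ 16 111 204]
```

View pics/crop1.png

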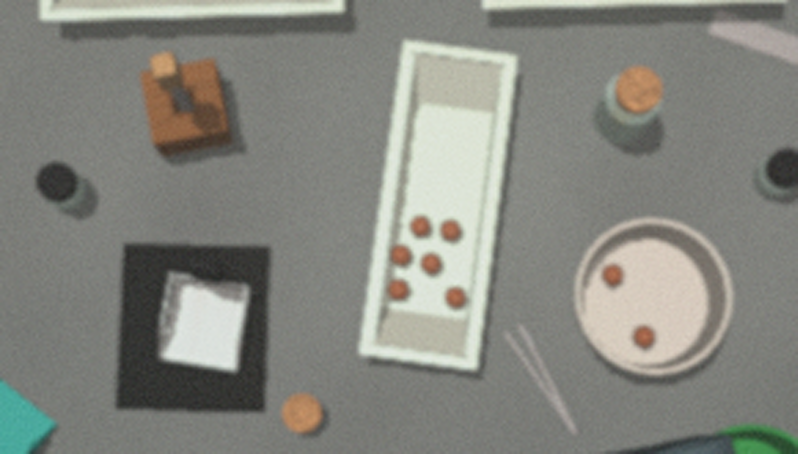

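The crop confirms the objects. The silver scoop is at crop (205,322), with its lip toward the robot. The tray holds six balls in its near half, and the white dish at crop (653,298) holds two. Next I'll measure poses.

```bash
cat > m.py <<'E'
from h import *
def comps(mask,box,mina=20):
    m=np.zeros_like(mask);x0,y0,x1,y1=box;m[y0:y1,x0:x1]=mask[y0:y1,x0:x1]
    cs,_=cv2.findContours(m,cv2.RETR_EXTERNAL,cv2.CHAIN_APPROX_NONE)
    return sorted([c for c in cs if cv2.contourArea(c)>mina],key=cv2.contourArea,reverse=True)
def rect(s,c,z,tag):
    P=np.array([onz(s,*p[0].astype(float),z)[:2] for p in c],np.float32)
    (cx,cy),(w,h),a=cv2.minAreaRect(P)
    print(tag,"c",round(cx,4),round(cy,4),"wh",round(w,4),round(h,4),"ang",round(a,1));return P
if __name__=="__main__":
    s=snap("top");im=cv2.resize(s["color"],None,fx=4,fy=4,interpolation=cv2.INTER_CUBIC)
    hsv=cv2.cvtColor(im,cv2.COLOR_BGR2HSV);H,S,V=cv2.split(hsv)
    def R(c,z,t): return rect(s,(c-1.5)/4,z,t)
    B=lambda *b:[4*k for k in b]
    w=((V>170)).astype(np.uint8)
    R(comps(w,B(270,115,340,250))[0],.045,"tray rim")
    fl=((V>215)&(S<30)).astype(np.uint8)
    sc=((V>185)).astype(np.uint8)
    R(comps(sc,B(190,200,243,258))[0],.005,"scoop floor")
    R(comps((V<70).astype(np.uint8)|sc,B(180,190,250,270))[0],.003,"mat")
    d=comps(((V>150)&(S<60)).astype(np.uint8),B(345,180,418,255))[0]
    P=np.array([onz(s,*((p[0]-1.5)/4),.06)[:2] for p in d],np.float32);print("dish",cv2.minEnclosingCircle(P),cv2.fitEllipse(P))
    br=((H<20)&(S>85)).astype(np.uint8)
    R(comps(br,B(190,125,235,170))[0],.06,"stand(raw)")
    for c in comps(br,B(280,130,335,240),60)+comps(br,B(345,190,410,245),60):
        u=(c.reshape(-1,2).mean(0)-1.5)/4;print("ball",u.round(1),onz(s,*u,.016)[:2].round(4),cv2.contourArea(c)/16)
    for b in (B(155,165,180,190),B(420,160,441,185)):
        c=comps((V<60).astype(np.uint8),b)[0];u=(c.reshape(-1,2).mean(0)-1.5)/4;print("jar",onz(s,*u,.056)[:2])
E
python3 m.py
```

```text
tray rim c 0.5478 -0.0214 wh 0.1263 0.3437 ang 80.4
scoop floor c 0.4264 0.2321 wh 0.0775 0.0812 ang 79.2
mat c 0.4259 0.2448 wh 0.1566 0.1767 ang 87.2
dish ((0.44182172417640686, -0.23931759595870972), 0.08343790471553802) ((0.4412221312522888, -0.23923556506633759), (0.16369980573654175, 0.1651548594236374), 1.3748877048492432)
stand(raw) c 0.6625 0.2448 wh 0.1074 0.082 ang 10.0
ball [289.3 214.9] [0.4594 0.0243] 30.1875
ball [290.1 202.4] [0.4967 0.0206] 29.5625
ball [310.2 217.8] [ 0.4493 -0.0369] 26.5625
ball [308.4 193.4] [ 0.5221 -0.0342] 26.5
ball [301.3 205.4] [ 0.4868 -0.012 ] 26.09375
ball [297.5 192. ] [ 0.5272 -0.002 ] 25.9375
ball [378.7 232. ] [ 0.4019 -0.2362] 32.625
ball [367.4 209.6] [ 0.4689 -0.2062] 30.875
jar [0.57779655 0.379679  ]
jar [ 0.57138073 -0.38765664]
```

```bash
cat > m2.py <<'E'
from m import *
def sides(P,tag):
    (cx,cy),(w,h),a=cv2.minAreaRect(P)
    # long/short frame: choose u closest to world x
    u=np.array([np.cos(np.radians(a)),np.sin(np.radians(a))]); 
    L=[]
    for k in range(2):
        v=np.array([-u[1],u[0]])
        if abs(u[0])<abs(v[0]): u,v,=v,-u; w,h=h,w
    if u[0]<0:u=-u
    v=np.array([-u[1],u[0]]);q=(P-[cx,cy])@np.array([u,v]).T
    out=[]
    for ax,sz,n in((0,w,"x"),(1,h,"y")):
        o=1-ax;so=(h if ax==0 else w)
        for sg in(1,-1):
            k=(q[:,ax]*sg>sz/2-.012)&(abs(q[:,o])<so*.35)
            vx,vy,x0,y0=cv2.fitLine(P[k].astype(np.float32),cv2.DIST_HUBER,0,.01,.01).ravel()
            an=np.degrees(np.arctan2(vy,vx)); an=(an+45)%90-45
            out.append((n+"+-"[sg<0],k.sum(),round(float(an),1),np.array([x0,y0]).round(4)))
    print(tag,*out,sep="\n  ")
s=snap("top");im=cv2.resize(s["color"],None,fx=4,fy=4,interpolation=cv2.INTER_CUBIC)
hsv=cv2.cvtColor(im,cv2.COLOR_BGR2HSV);H,S,V=cv2.split(hsv)
def W(c,z): return np.array([onz(s,*((p[0]-1.5)/4),z)[:2] for p in c],np.float32)
B=lambda *b:[4*k for k in b]
sides(W(comps((V>170).astype(np.uint8),B(270,115,340,250))[0],.045),"rim")
sides(W(cv2.convexHull(comps((V>213).astype(np.uint8),B(285,140,326,228))[0]),.004),"hull floor") if 0 else None
m=(V>190).astype(np.uint8)
sides(W(comps(m,B(190,200,243,258))[0],.005),"scoop")
br=((H<20)&(S>110)&(V<185)).astype(np.uint8)
sides(W(comps(br,B(190,136,235,170))[0],.06),"stand")
g=((H<25)&(S>60)&(V>180)).astype(np.uint8)
c=comps(g,B(195,125,220,145));print("griptop",[((k.reshape(-1,2).mean(0)-1.5)/4).round(1) for k in c],W(c[0],.19).mean(0))
cv2.imwrite("pics/a.png",np.vstack([np.hstack([im[760:1060,740:1000],cv2.merge([m*255]*3)[760:1060,740:1000]]),np.hstack([im[480:700,740:1000],cv2.merge([br*255]*3)[480:700,740:1000]])]))
E
python3 m2.py
```

```text
rim
  ('x+', np.int64(118), -9.4, array([ 0.7165, -0.0499], dtype=float32))
  ('x-', np.int64(123), -9.6, array([0.3795, 0.0057], dtype=float32))
  ('y+', np.int64(322), -9.5, array([0.5575, 0.0402], dtype=float32))
  ('y-', np.int64(323), -9.5, array([ 0.5368, -0.0823], dtype=float32))
scoop
  ('x+', np.int64(69), -21.6, array([0.4604, 0.223 ], dtype=float32))
  ('x-', np.int64(71), -10.8, array([0.3874, 0.2394], dtype=float32))
  ('y+', np.int64(74), -14.0, array([0.4327, 0.2629], dtype=float32))
  ('y-', np.int64(75), -10.7, array([0.4194, 0.1963], dtype=float32))
stand
  ('x+', np.int64(61), 3.1, array([0.6917, 0.2464], dtype=float32))
  ('x-', np.int64(96), 14.9, array([0.6205, 0.2396], dtype=float32))
  ('y+', np.int64(74), 9.7, array([0.6493, 0.2817], dtype=float32))
  ('y-', np.int64(113), 6.4, array([0.6625, 0.2068], dtype=float32))
griptop [array([203.8, 133.1])] [0.6603999  0.24635075]
```

View pics/a.png

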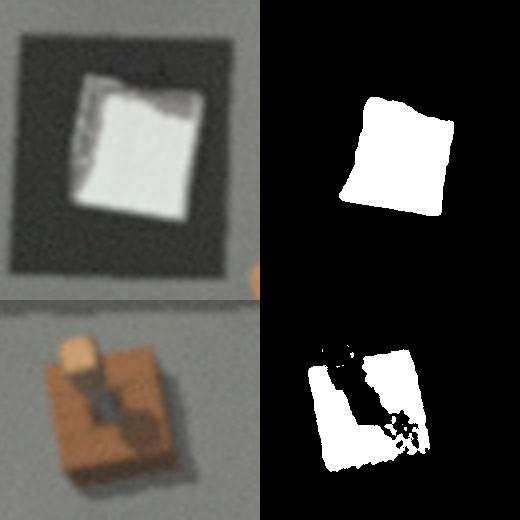

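The mask shows the scoop's lip corners at about (203.8,240.5) and (231.3,244.5), and the stand's hole at about (212,147). I'll compute the scoop grip and the stand pose, and check them in the side view.

```bash
python3 - <<'E'
from h import *
s=snap("top");t=snap("side")
a=onz(s,203.4,240.1,.004);b=onz(s,231,244.1,.004);lip=(a+b)/2;d=(b-a)[:2]
print("lip",a,b,lip,np.linalg.norm(d),np.degrees(np.arctan2(d[1],d[0])))
th=np.radians(169.2);x=np.array([np.cos(th),np.sin(th)]);g=lip[:2]-.095*x;print("grip",g,"origin",lip[:2]-.044*x)
pr=[]
y=np.array([-x[1],x[0]])
for dx in(-.009,.009):
  for dy in(-.018,.018):
    pr.append(tuple(map(int,proj(t,[*(g+dx*x+dy*y),.111]).round())))
print("handle top corners side",pr)
for u,v in((212,147),(211.5,146.5)): print("stand",onz(s,u,v,.06))
st=onz(s,211.8,147,.06); print("side stand top",proj(t,st),"grip top top/side",proj(s,[*st[:2],.191]),proj(t,[*st[:2],.191]))
T=np.array([.548,-.0214]);c,sn=np.cos(np.radians(-9.5)),np.sin(np.radians(-9.5));R=np.array([[c,-sn],[sn,c]])
im=s["color"].copy()
for k in((.115,.047),(.115,-.047),(-.115,-.047),(-.115,.047)): cv2.circle(im,tuple(map(int,proj(s,[*(T+R@k),.004]).round())),1,(255,0,0),-1)
for k in((.156,.047),(.156,-.047),(-.156,-.047),(-.156,.047)): cv2.circle(im,tuple(map(int,proj(s,[*(T+R@k),.045]).round())),1,(0,0,255),-1)
A=cv2.resize(im[120:255,270:345],None,fx=4,fy=4)
tm=t["color"].copy()
for p in pr: cv2.circle(tm,p,1,(0,0,255),-1)
for q in (proj(t,[*st[:2],.191]),proj(t,st)): cv2.circle(tm,tuple(map(int,q.round())),1,(255,0,0),-1)
Bc=cv2.resize(tm[190:325,130:255],None,fx=4,fy=4)
cv2.imwrite("pics/b.png",np.hstack([A,Bc]))
E
```

```text
lip [0.39290746 0.27920562 0.004     ] [0.37897063 0.19795092 0.004     ] [0.38593905 0.23857827 0.004     ] 0.0824412594493647 -99.73268045486151
grip [0.47925633 0.22077704] origin [0.42915969 0.23033349]
handle top corners side [(207, 259), (219, 250), (212, 263), (224, 254)]
stand [0.65867324 0.24372369 0.06      ]
stand [0.66020887 0.24516831 0.06      ]
side stand top [155.60717592 249.69372069] grip top top/side [204.48893884 133.62869243] [143.84797648 209.89178629]
```

View pics/b.png

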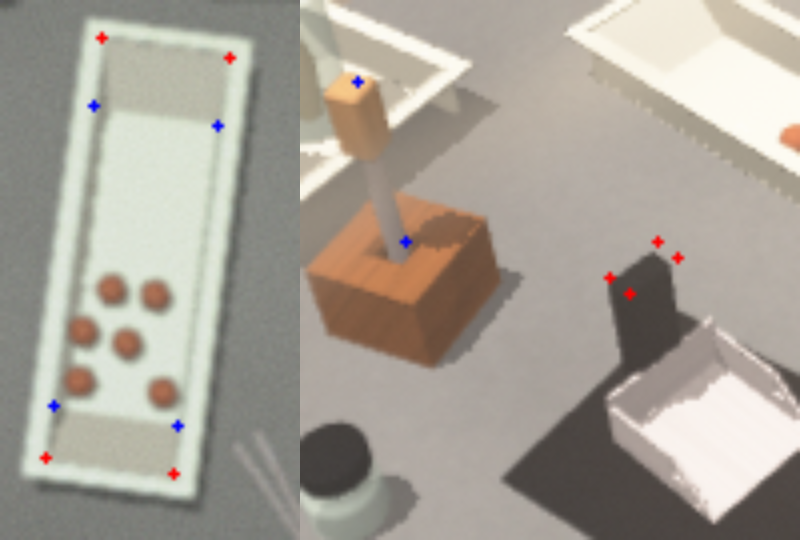

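The tray corners match the picture and the handle is within about 3 mm. Now a small helper to print the remaining travel in tool units, and the first turn.

```bash
cat > go.py <<'E'
# go.py x y z heading_of_tool_y [pitch]: remaining travel; pitch=rotation about tool x (deg) from vertical
import sys; from h import *
from scipy.spatial.transform import Rotation as Ro
def Rt(h,p=0):
    h=np.radians(h);y=np.array([np.cos(h),np.sin(h),0]);z=np.array([0,0,-1.]);R=np.column_stack([np.cross(y,z),y,z])
    return R@Ro.from_euler("x",p,degrees=True).as_matrix()
s=env.sense();R=np.array(s["ee_rot"]);p=np.array(s["eef_pos"])
a=list(map(float,sys.argv[1:]))
print("t",round(s["time"],2),"tcp",p.round(4),"head",np.degrees(np.arctan2(R[1,1],R[0,1])).round(1),"gap",round(s["finger_gap"],4),"F",np.array(s["force"]).round(1),"gf",round(s["grasp_force"],1),"q",np.array(s["qpos"]).round(0))
if len(a)>=4:
    T=Rt(a[3],a[4] if len(a)>4 else 0)
    w=Ro.from_matrix(R.T@T).as_rotvec()/(np.pi/2); d=(np.array(a[:3])-p)
    print("turn",w.round(4),"shift now-axes",(R.T@d/.2).round(4),"after-turn-axes",(T.T@d/.2).round(4))
E
python3 -m creep '[[[0,0,-0.0736,0,0,0,1],[0,0,-0.0736,0,0,0,1],[0,0,-0.0736,0,0,0,1],[0,0,-0.0736,0,0,0,1],[0,0,-0.0736,0,0,0,1],[0,0,-0.0736,0,0,0,1],[0,0,-0.0736,0,0,0,1],[0,0,-0.0736,0,0,0,1]]]'
python3 go.py .477 .222 .20 -10.8
```

```text
time: 1.02
eef_pos: [0.2426, -0.4936, 0.2533]
ee_rot: [[0.182, 0.983, -0.0], [0.983, -0.182, 0.0], [0.0, -0.0, -1.0]]
force: [0.5, -0.5, 0.7]
finger_gap: 0.0851
grasp_force: 0.0
t 1.02 tcp [ 0.2426 -0.4936  0.2533] head -10.5 gap 0.0851 F [ 0.5 -0.5  0.7] gf 0.0 q [-75.  15.  88.  -0.  77. -65.]
turn [-0.     -0.0001  0.0033] shift now-axes [3.7315 0.4999 0.2666] after-turn-axes [3.734  0.4808 0.2663]
```

```bash

python3 -m creep '[[[0,0,0,0.187,0.025,0,1],[0,0,0,0.187,0.025,0,1],[0,0,0,0.187,0.025,0,1],[0,0,0,0.187,0.025,0,1],[0,0,0,0.187,0.025,0,1],[0,0,0,0.187,0.025,0,1],[0,0,0,0.187,0.025,0,1],[0,0,0,0.187,0.025,0,1]]]' >/dev/null
python3 -m creep '[[[0,0,0,0.187,0.025,0,1],[0,0,0,0.187,0.025,0,1],[0,0,0,0.187,0.025,0.03,1],[0,0,0,0.187,0.025,0.04,1],[0,0,0,0.187,0.025,0.04,1],[0,0,0,0.187,0.025,0.04,1],[0,0,0,0.187,0.025,0.04,1],[0,0,0,0.187,0.025,0.04,1]]]' >/dev/null
python3 -m creep '[[[0,0,0,0.187,0.02,0,1],[0,0,0,0.187,0.02,0,1],[0,0,0,0.187,0.02,0,1],[0,0,0,0.1,0.015,0,1],[0,0,0,0.05,0,0,1],[0,0,0,0,0,0,1]]]'
python3 go.py .477 .222 .09 -10.8
```

```text
time: 2.85
eef_pos: [0.4752, 0.2176, 0.207]
ee_rot: [[0.185, 0.983, -0.0], [0.983, -0.185, 0.0], [0.0, -0.0, -1.0]]
force: [-0.6, -0.2, -0.1]
finger_gap: 0.0854
grasp_force: 0.0
t 2.85 tcp [0.4752 0.2176 0.207 ] head -10.7 gap 0.0854 F [-0.6 -0.2 -0.1] gf 0.0 q [12. 14. 96.  0. 70. 23.]
turn [-0.0002 -0.0001  0.0013] shift now-axes [0.0233 0.0052 0.5852] after-turn-axes [0.0234 0.0049 0.5852]
```

```bash

python3 -m creep '[[[0,0,0,0.023,0.005,0.15,1],[0,0,0,0,0,0.15,1],[0,0,0,0,0,0.15,1],[0,0,0,0,0,0.1,1],[0,0,0,0,0,0.035,1],[0,0,0,0,0,0,1],[0,0,0,0,0,0,1]]]'
python3 -c "
from h import *
cv2.imwrite('pics/c.png',cv2.resize(np.hstack([snap('side')['color'][180:320,130:290],snap('top')['color'][150:290,170:270]]),None,fx=3,fy=3))"
```

```text
time: 3.43
eef_pos: [0.4774, 0.2194, 0.0911]
ee_rot: [[0.189, 0.982, 0.0], [0.982, -0.189, -0.0], [-0.0, 0.0, -1.0]]
force: [0.3, -0.6, -0.5]
finger_gap: 0.0858
grasp_force: 0.0
```

View pics/c.png

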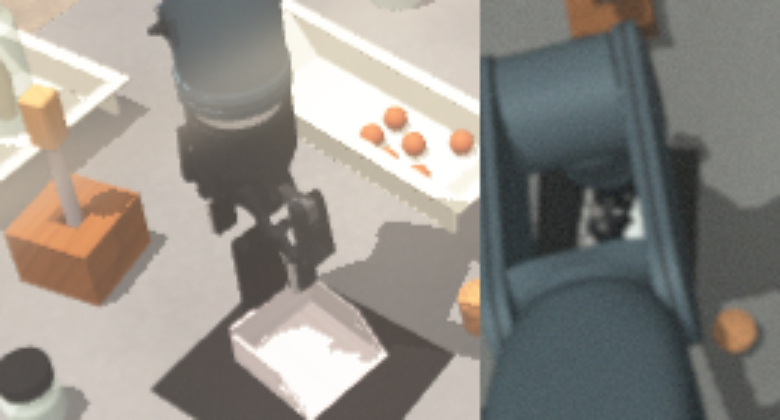

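The fingers straddle the handle at about (275,262) in the crop. Closing, then lifting a little.

```bash

python3 -m creep '[[[0,0,0,0,0,0,0],[0,0,0,0,0,0,0],[0,0,0,0,0,0,0],[0,0,0,0,0,0,0],[0,0,0,0,0,0,0],[0,0,0,0,0,0,0],[0,0,0,0,0,0,0],[0,0,0,0,0,0,0]]]'
python3 -m creep '[[[0,0,0,0,0,-0.05,0],[0,0,0,0,0,-0.15,0],[0,0,0,0,0,-0.15,0],[0,0,0,0,0,-0.15,0],[0,0,0,0,0,-0.1,0],[0,0,0,0,0,0,0]]]'
python3 go.py
```

```text
time: 4.2
eef_pos: [0.4773, 0.2204, 0.0906]
ee_rot: [[0.188, 0.982, 0.001], [0.982, -0.188, 0.0], [0.0, 0.001, -1.0]]
force: [0.2, 0.4, 3.3]
finger_gap: 0.0173
grasp_force: 59.3
time: 4.7
eef_pos: [0.4792, 0.2209, 0.2153]
ee_rot: [[0.188, 0.982, 0.008], [0.982, -0.188, 0.002], [0.003, 0.008, -1.0]]
force: [1.3, -0.8, -2.5]
finger_gap: 0.0175
grasp_force: 59.4
t 4.7 tcp [0.4792 0.2209 0.2153] head -10.8 gap 0.0175 F [ 1.3 -0.8 -2.5] gf 59.4 q [13. 14. 95.  0. 71. 23.]
```

```bash
python3 go.py .6496 -.0384 .215 -9.5 0
```

```text
t 4.7 tcp [0.4792 0.2209 0.2153] head -10.8 gap 0.0175 F [ 1.3 -0.8 -2.5] gf 59.4 q [13. 14. 95.  0. 71. 23.]
turn [ 0.0048 -0.0021 -0.0147] shift now-axes [-1.1133  1.0805  0.0057] after-turn-axes [-1.138   1.0545  0.0013]
```

```bash

python3 -m creep '[[[0.005,-0.002,-0.0147,0,0,0,0],[0,0,0,-0.1,0.09,0,0],[0,0,0,-0.12,0.11,0,0],[0,0,0,-0.12,0.11,0,0],[0,0,0,-0.12,0.11,0,0],[0,0,0,-0.12,0.11,0,0],[0,0,0,-0.12,0.11,0,0],[0,0,0,-0.12,0.11,0,0]]]' >/dev/null
python3 -m creep '[[[0,0,0,-0.12,0.11,0,0],[0,0,0,-0.12,0.11,0,0],[0,0,0,-0.06,0.06,0,0],[0,0,0,-0.038,0.025,0,0],[0,0,0,0,0,0,0],[0,0,0,0,0,0,0]]]' >/dev/null
python3 go.py .6496 -.0384 .13 -9.5 0
```

```text
t 5.87 tcp [ 0.6456 -0.0424  0.2075] head -9.5 gap 0.0173 F [ 0.7  0.6 -2.9] gf 59.4 q [-14.  27.  77.  -0.  77.  -4.]
turn [-0.0076  0.0013 -0.0002] shift now-axes [0.024  0.0211 0.3873] after-turn-axes [0.0232 0.0165 0.3875]
```

```bash

python3 -m creep '[[[-0.0076,0.0013,0,0.023,0.0175,0.05,0],[0,0,0,0,0,0.1,0],[0,0,0,0,0,0.1,0],[0,0,0,0,0,0.04,0],[0,0,0,0,0,0,0],[0,0,0,0,0,0,0]]]' >/dev/null
python3 go.py .6496 -.0384 .0926 -9.5 0
python3 -c "
from h import *
a=snap('top')['color'][110:260,265:350];b=snap('side')['color'][150:290,170:330]
cv2.imwrite('pics/d.png',np.hstack([cv2.resize(a,(340,600)),cv2.resize(b,(460,402),interpolation=3) if 0 else cv2.copyMakeBorder(cv2.resize(b,(460,402)),0,198,0,0,0)]))"
```

```text
t 6.37 tcp [ 0.6506 -0.038   0.1513] head -9.4 gap 0.0175 F [ 0.4 -0.  -2.3] gf 59.4 q [-13.  29.  81.  -0.  70.  -4.]
turn [0.0018 0.0005 0.0007] shift now-axes [-0.0025 -0.0053  0.2936] after-turn-axes [-0.0028 -0.0045  0.2936]
```

View pics/d.png

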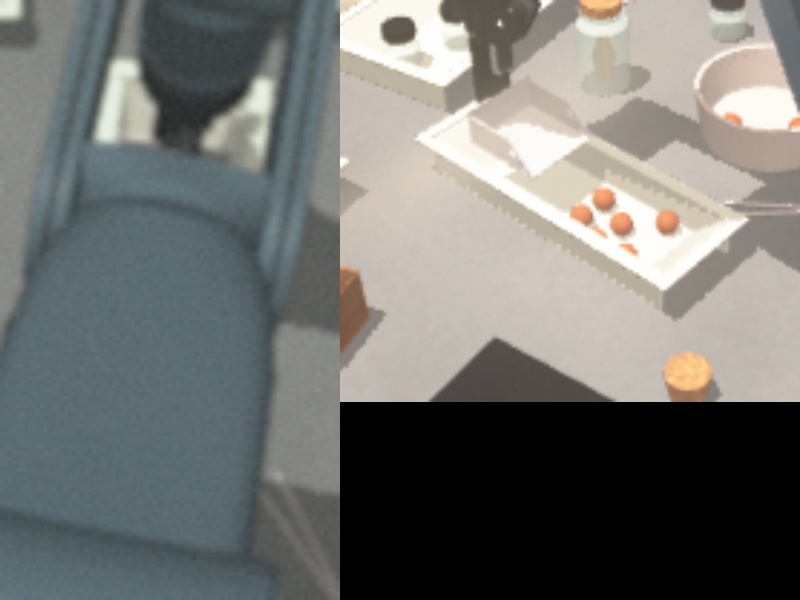

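The side view shows the scoop over the far half of the tray with its lip at about (238,211), and all the balls ahead of it. Checking the sideways alignment in numbers.

```bash
python3 -c "
from h import *
s=snap('side')
for P in((.5638,.0189,.064),(.55,-.0639,.064)): print(proj(s,P), )
im=s['color'];c=cv2.resize(im[180:225,210:270],None,fx=10,fy=10,interpolation=2)
cv2.imwrite('pics/e.png',c)"
```

```text
[238.12803629 211.22635081]
[258.59884874 196.98927243]
```

View pics/e.png

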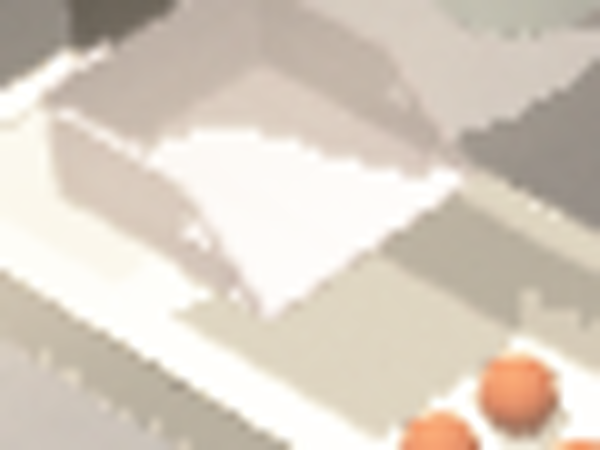

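```bash
python3 -c "
from h import *
s=snap('side')
T=np.array([.548,-.0214]);c,sn=np.cos(np.radians(-9.5)),np.sin(np.radians(-9.5));R=np.array([[c,-sn],[sn,c]])
im=s['color'];hsv=cv2.cvtColor(im,cv2.COLOR_BGR2HSV)
for k in((-.171,.062),(.171,.062),(-.171,-.062),(-.156,.047),(-.156,-.047)): print(k,proj(s,[*(T+R@k),.045]).round(1))
cv2.imwrite('pics/f.png',cv2.resize(im[190:260,190:320],None,fx=6,fy=6,interpolation=2))"
```

```text
(-0.171, 0.062) [282.8 249.7]
(0.171, 0.062) [195.8 197. ]
(-0.171, -0.062) [312.1 224.8]
(-0.156, 0.047) [282.2 243.8]
(-0.156, -0.047) [304.4 225.3]
```

View pics/f.png

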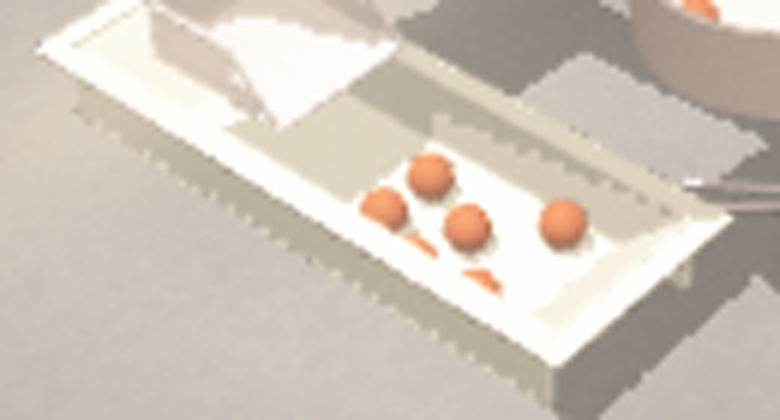

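The tray corners project with only a ~1.3 px vertical offset. The scoop sits about 2 mm toward +y of plan, so I'm shifting it -1.5 mm and lowering.

```bash

python3 -m creep '[[[0,0,0,-0.01,0,0.05,0],[0,0,0,0,0,0.08,0],[0,0,0,0,0,0.08,0],[0,0,0,0,0,0.05,0],[0,0,0,0,0,0.02,0],[0,0,0,0,0,0,0]]]' |egrep 'pos|force'
python3 -m creep '[[[0,0,0,0,0,0.01,0],[0,0,0,0,0,0,0],[0,0,0,0,0,0,0]]]'|egrep 'pos|force'
python3 go.py .6496 -.0384 .0926 -9.5 0
```

```text
eef_pos: [0.6503, -0.0412, 0.0939]
force: [-0.7, -0.1, -2.2]
grasp_force: 59.3
eef_pos: [0.6516, -0.0414, 0.0942]
force: [0.4, 0.6, -1.8]
grasp_force: 59.4
t 7.32 tcp [ 0.6516 -0.0414  0.0942] head -9.5 gap 0.0173 F [ 0.4  0.6 -1.8] gf 59.4 q [-13.  33.  84.  -0.  63.  -4.]
turn [ 0.0035  0.0007 -0.0001] shift now-axes [ 0.013  -0.0122  0.0077] after-turn-axes [ 0.013  -0.0121  0.0078]
```

```bash

for i in 1 2 3; do python3 -m creep '[[[0,0,0,0,0,0.006,0],[0,0,0,0,0,0,0],[0,0,0,0,0,0,0]]]'|egrep 'pos|^force'; done
```

```text
eef_pos: [0.6511, -0.0412, 0.0924]
force: [-0.4, 0.2, -2.6]
eef_pos: [0.6514, -0.0413, 0.0918]
force: [0.3, 0.1, 4.9]
eef_pos: [0.6516, -0.0414, 0.0917]
force: [-0.8, -0.2, 11.2]
```

```bash

python3 -m creep '[[[0,0,0,0,0,-0.004,0],[0,0,0,0,-0.02,0,0],[0,0,0,0,-0.04,0,0],[0,0,0,0,-0.04,0,0],[0,0,0,0,-0.04,0,0],[0,0,0,0,-0.04,0,0],[0,0,0,0,-0.04,0,0],[0,0,0,0,-0.04,0,0]]]'|egrep 'pos|^force'
python3 -m creep '[[[0,0,0,0,-0.04,0,0],[0,0,0,0,-0.04,0,0],[0,0,0,0,-0.04,0,0],[0,0,0,0,-0.04,0,0],[0,0,0,0,-0.04,0,0],[0,0,0,0,-0.04,0,0]]]'|egrep 'pos|^force'
python3 go.py .5435 -.022 .0918 -9.5
```

```text
eef_pos: [0.6024, -0.0333, 0.0925]
force: [4.6, -1.3, 7.5]
eef_pos: [0.5558, -0.0256, 0.0926]
force: [6.1, -1.2, 8.7]
t 9.23 tcp [ 0.5558 -0.0256  0.0926] head -9.5 gap 0.0172 F [ 6.1 -1.2  8.7] gf 60.8 q [-14.  24.  99.  -0.  56.  -5.]
turn [ 0.0084  0.0009 -0.0004] shift now-axes [ 0.0076 -0.0636  0.003 ] after-turn-axes [ 0.0076 -0.0635  0.0039]
```

```bash

python3 -m creep '[[[0,0,0,0,-0.04,0,0],[0,0,0,0,-0.05,0,0],[0,0,0,0,-0.04,0,0],[0,0,0,0,-0.02,0,0],[0,0,0,0,0,0,0],[0,0,0,0,0,0,0],[0,0,0,0,0,0,0]]]'|egrep 'pos|^force'
python3 -c "
from h import *
b=snap('side')['color'][170:280,180:330];a=snap('top')['color'][110:260,265:350]
cv2.imwrite('pics/g.png',cv2.resize(b,None,fx=5,fy=5))"
```

```text
eef_pos: [0.5262, -0.0205, 0.0924]
force: [3.7, -0.8, 9.9]
```

View pics/g.png

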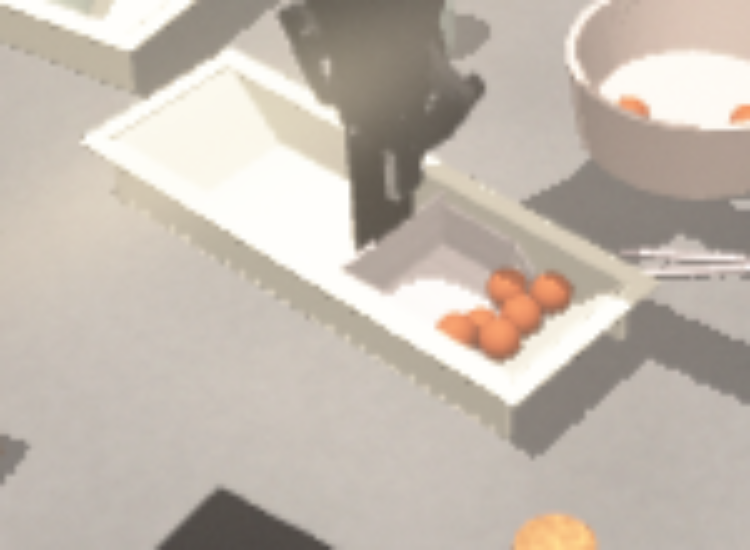

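All six balls show: some are in the pan and some rest on the lip and slope, around side (280,230). Next I slide the lip up the slope while pitching it up.

```bash

python3 -m creep '[[[0,0,0,0,-0.02,0,0],[0,0,0,0,-0.01,0,0],[0,0,0,0,0,0,0]]]'|egrep 'pos|^force'
python3 -m creep '[[[0.028,0,0,0,-0.006,0.001,0],[0.028,0,0,0,-0.006,0.001,0],[0.028,0,0,0,-0.006,0.001,0],[0,0,0,0,0,0,0]]]'|egrep 'pos|force'
python3 go.py .5435 -.022 .0918 -9.5
python3 -c "
from m import *
s=snap('side');im=s['color'];H,S,V=cv2.split(cv2.cvtColor(im,cv2.COLOR_BGR2HSV))
m=((H<18)&(S>110)).astype(np.uint8)
for c in comps(m,(250,190,320,260),8): print((c.reshape(-1,2).mean(0)).round(1),cv2.contourArea(c))"
```

```text
eef_pos: [0.5246, -0.0204, 0.0939]
force: [13.0, -0.3, 6.5]
eef_pos: [0.5227, -0.0207, 0.0933]
force: [15.0, -2.1, 18.7]
grasp_force: 62.8
t 10.5 tcp [ 0.5227 -0.0207  0.0933] head -9.6 gap 0.0173 F [15.  -2.1 18.7] gf 62.8 q [-14.  25.  98.  -1.  63.  -4.]
turn [-0.07    0.0013 -0.0008] shift now-axes [ 0.0108  0.104  -0.0038] after-turn-axes [0.0106 0.1038 0.0077]
[282.9 230.2] 226.0
```

```bash

python3 -m creep '[[[0.028,0,0,0,-0.005,-0.006,0],[0.028,0,0,0,-0.005,-0.006,0],[0.028,0,0,0,-0.005,-0.006,0],[0.028,0,0,0,-0.005,-0.006,0],[0,0,0,0,0,0,0],[0,0,0,0,0,0,0]]]'|egrep 'pos|force'
python3 go.py .5435 -.022 .0918 -9.5
python3 -c "
from h import *
b=snap('side')['color'][170:280,180:330]
cv2.imwrite('pics/g2.png',cv2.resize(b,None,fx=5,fy=5))"
```

```text
eef_pos: [0.5127, -0.0183, 0.0955]
force: [6.0, -1.3, 6.0]
grasp_force: 61.5
t 11.05 tcp [ 0.5127 -0.0183  0.0955] head -9.5 gap 0.0174 F [ 6.  -1.3  6. ] gf 61.5 q [-14.  30.  91.  -1.  76.  -4.]
turn [-0.1901  0.0008 -0.0003] shift now-axes [ 0.0073  0.1533 -0.0281] after-turn-axes [0.0072 0.1548 0.0183]
```

View pics/g2.png

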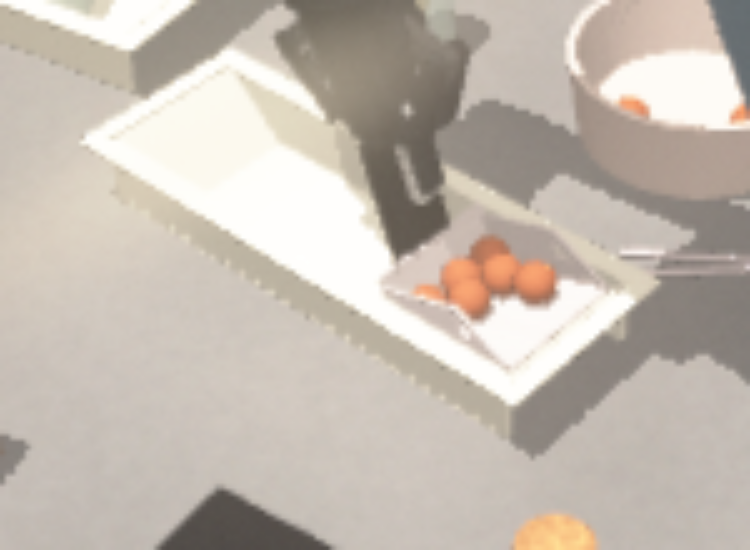

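All six balls lie at the back of the pan, around crop (490,275), and the tray looks empty. Lifting while keeping the tilt.

```bash
python3 go.py .5127 -.0183 .25 -9.5 17.5
python3 -m creep '[[[0,0,0,0,-0.012,-0.04,0],[0,0,0,0,-0.023,-0.075,0],[0,0,0,0,-0.03,-0.1,0],[0,0,0,0,-0.03,-0.1,0],[0,0,0,0,-0.03,-0.1,0],[0,0,0,0,-0.03,-0.1,0],[0,0,0,0,-0.03,-0.1,0],[0,0,0,0,-0.03,-0.1,0]]]'|egrep 'pos|force'
python3 -m creep '[[[0,0,0,0,-0.012,-0.04,0],[0,0,0,0,0,0,0],[0,0,0,0,0,0,0]]]'|egrep 'pos|force'
python3 go.py .525 -.284 .25 -28 17.5
python3 -c "
from m import *
s=snap('side');im=s['color'];H,S,V=cv2.split(cv2.cvtColor(im,cv2.COLOR_BGR2HSV))
m=((H<18)&(S>110)).astype(np.uint8)
for c in comps(m,(180,130,420,260),8): print((c.reshape(-1,2).mean(0)).round(1),cv2.contourArea(c))"
```

```text
t 11.1 tcp [ 0.5126 -0.0183  0.0956] head -9.5 gap 0.0173 F [ 6.1 -1.9  5. ] gf 61.5 q [-14.  30.  91.  -1.  76.  -4.]
turn [ 0.0047  0.0008 -0.0005] shift now-axes [-0.0011 -0.2264 -0.7381] after-turn-axes [-0.     -0.2318 -0.7364]
eef_pos: [0.5112, -0.0175, 0.2448]
force: [0.2, 0.5, -3.3]
grasp_force: 60.1
eef_pos: [0.5118, -0.0176, 0.252]
force: [-0.2, -0.1, -2.6]
grasp_force: 60.2
t 12.02 tcp [ 0.5118 -0.0176  0.252 ] head -9.5 gap 0.017 F [-0.2 -0.1 -2.6] gf 60.2 q [-14.  22.  81.  -1.  95.  -4.]
turn [0.001  0.0622 0.1959] shift now-axes [-1.3026  0.2751 -0.0747] after-turn-axes [-1.1449  0.6547 -0.1961]
[279.3 179.1] 144.5
```

```bash

python3 -m creep '[[[0,0,0,-0.05,0.01,-0.003,0],[0,0,0,-0.1,0.021,-0.006,0],[0,0,0,-0.13,0.028,-0.007,0],[0,0,0,-0.13,0.028,-0.007,0],[0,0,0,-0.13,0.028,-0.007,0],[0,0,0,-0.13,0.028,-0.007,0],[0,0,0,-0.13,0.028,-0.007,0],[0,0,0,-0.13,0.028,-0.007,0]]]'>/dev/null
python3 -m creep '[[[0,0,0,-0.13,0.028,-0.007,0],[0,0,0,-0.13,0.028,-0.007,0],[0,0,0,-0.1,0.021,-0.006,0],[0,0,0,-0.04,0,-0.002,0],[0,0.0155,0.049,0,0,0,0],[0,0.0155,0.049,0,0,0,0],[0,0.0155,0.049,0,0,0,0],[0,0.0155,0.049,0,0,0,0]]]'>/dev/null
python3 -m creep '[[[0,0,0,0,0,0,0],[0,0,0,0,0,0,0]]]'>/dev/null
python3 go.py .525 -.284 .25 -28 0
cat > chk.py <<'E'
from m import *
for n,box,z in (("top",(345,180,425,260),.02),("side",(285,165,360,215),.02)):
    s=snap(n);im=cv2.resize(s["color"],None,fx=4,fy=4,interpolation=cv2.INTER_CUBIC);H,S,V=cv2.split(cv2.cvtColor(im,cv2.COLOR_BGR2HSV))
    if n=="top":
        d=comps(((V>130)&(S<60)&(V>150)).astype(np.uint8),[4*k for k in box])
        if d: P=np.array([onz(s,*((p[0]-1.5)/4),.06)[:2] for p in d[0]],np.float32);print("dish",cv2.minEnclosingCircle(P))
    for c in comps(((H<14)&(S>90)).astype(np.uint8),[0,0,2240,1680] if 0 else [4*k for k in (270,120,430,260)],60):
        u=(c.reshape(-1,2).mean(0)-1.5)/4;print(n,u.round(1),cv2.contourArea(c)/16,onz(s,*u,.02)[:2].round(3))
E
python3 chk.py
```

```text
t 13.57 tcp [ 0.5239 -0.2897  0.2494] head -27.9 gap 0.0176 F [ 0.  -0.1 -3.2] gf 60.1 q [-38.  31.  66.  -3. 100. -10.]
turn [-1.945e-01 -1.000e-04  1.000e-03] shift now-axes [ 0.0276 -0.0092 -0.0004] after-turn-axes [ 0.0275 -0.0087 -0.0031]
dish ((0.48309773206710815, -0.19570720195770264), 0.05139642208814621)
top [372.7 142.4] 18.625 [ 0.671 -0.232]
top [379.8 142.3] 9.03125 [ 0.671 -0.253]
top [378.5 147.6] 8.0625 [ 0.655 -0.248]
top [378.7 135.9] 7.5 [ 0.691 -0.251]
side [315.  135.6] 95.78125 [ 0.606 -0.536]
side [306.4 190.6] 10.0625 [ 0.471 -0.213]
side [327.6 192.3] 9.4375 [ 0.41  -0.239]
```

```bash
python3 go.py .545 -.294 .156 -28 5
python3 -m creep '[[[-0.046,0,0,0.008,0.03,0,0],[-0.046,0,0,0.008,0.03,0,0],[-0.046,0,0,0.008,0.03,0,0],[0,0,0,0,0,0,0],[0,0,0,0,0,0,0]]]'|egrep 'pos|force'
python3 go.py .545 -.294 .156 -28 5
```

```text
t 13.67 tcp [ 0.5243 -0.2893  0.2498] head -27.9 gap 0.0173 F [-0.2 -0.  -3.4] gf 60.1 q [-38.  31.  66.  -3. 100. -10.]
turn [-0.1384  0.0002  0.0014] shift now-axes [0.0274 0.2384 0.4167] after-turn-axes [0.0277 0.1428 0.4584]
eef_pos: [0.5415, -0.2927, 0.2468]
force: [0.6, 0.5, -2.5]
grasp_force: 60.3
t 14.08 tcp [ 0.5415 -0.2927  0.2468] head -27.9 gap 0.0172 F [ 0.6  0.5 -2.5] gf 60.3 q [-38.  25.  74.  -1.  86. -10.]
turn [-0.0009  0.0004  0.0009] shift now-axes [0.0024 0.0586 0.4506] after-turn-axes [0.0023 0.0579 0.4507]
```

```bash

python3 -m creep '[[[0,0,0,0.002,0.01,0.06,0],[0,0,0,0,0.01,0.08,0],[0,0,0,0,0.01,0.1,0],[0,0,0,0,0.01,0.1,0],[0,0,0,0,0.01,0.08,0],[0,0,0,0,0.008,0.03,0],[0,0,0,0,0,0,0]]]'>/dev/null
python3 go.py .545 -.294 .156 -28 5
python3 -m creep '[[[-0.033,0,0,0,-0.023,-0.025,0],[-0.033,0,0,0,-0.023,-0.025,0],[-0.033,0,0,0,-0.023,-0.025,0],[-0.033,0,0,0,-0.023,-0.025,0],[-0.033,0,0,0,-0.023,-0.025,0],[-0.033,0,0,0,-0.023,-0.025,0],[-0.033,0,0,0,-0.023,-0.025,0],[0,0,0,0,0,0,0]]]'|egrep 'pos|force'
python3 chk.py|grep side; python3 go.py
```

```text
t 14.67 tcp [ 0.5448 -0.2943  0.1523] head -28.0 gap 0.0174 F [ 0.3  1.1 -2.4] gf 60.3 q [-38.  29.  81.  -1.  75. -10.]
turn [-0.0037 -0.0005  0.0001] shift now-axes [ 0.0019 -0.0015 -0.0182] after-turn-axes [ 0.0019 -0.0014 -0.0183]
eef_pos: [0.514, -0.2777, 0.1893]
force: [-0.6, 0.5, -3.4]
grasp_force: 60.4
side [319.4 173.2] 122.03125 [ 0.479 -0.32 ]
side [322.2 184.7] 80.90625 [ 0.442 -0.267]
side [325.1 192.3] 36.90625 [ 0.416 -0.235]
side [306.5 190.5] 11.0625 [ 0.471 -0.214]
t 15.43 tcp [ 0.5155 -0.2791  0.1893] head -28.0 gap 0.0173 F [ 0.9  0.  -1.7] gf 60.5 q [-41.  13. 102.   5.  50. -16.]
```

```bash

python3 -m creep '[[[-0.033,0,0,0,-0.023,-0.025,0],[-0.033,0,0,0,-0.023,-0.025,0],[-0.033,0,0,0,-0.023,-0.025,0],[-0.033,0,0,0,-0.023,-0.025,0],[-0.033,0,0,0,-0.023,-0.025,0],[-0.033,0,0,0,-0.023,-0.025,0],[-0.033,0,0,0,-0.023,-0.025,0],[-0.033,0,0,0,-0.023,-0.025,0]]]'|egrep 'pos|force'
python3 -m creep '[[[-0.033,0,0,0,-0.023,-0.025,0],[-0.033,0,0,0,-0.023,-0.025,0],[0,0,0,0,0,0,0],[0,0,0,0,0,0,0],[0,0,0,0,0,0,0]]]'|egrep 'pos|force'
python3 chk.py|grep side; python3 go.py .51 -.2757 .25 -28 0
```

```text
eef_pos: [0.4719, -0.2559, 0.2086]
force: [1.2, 1.4, -2.4]
grasp_force: 60.6
eef_pos: [0.4638, -0.2505, 0.2096]
force: [0.1, -0.8, -2.1]
grasp_force: 60.5
side [327.2 185.9] 37.53125 [ 0.425 -0.268]
side [335.7 188. ] 32.53125 [ 0.397 -0.272]
side [307.7 191.1] 17.1875 [ 0.466 -0.213]
side [322.3 192.9] 16.28125 [ 0.422 -0.228]
t 16.62 tcp [ 0.4638 -0.2503  0.2095] head -27.9 gap 0.0172 F [ 0.5 -1.  -1.9] gf 60.5 q [-51.  -3. 130.  57.  19. -73.]
turn [ 0.4905 -0.0022  0.0018] shift now-axes [-0.0043  0.3303  0.0385] after-turn-axes [-0.0037  0.2638 -0.2024]
```

```bash

python3 -m creep '[[[0,0,0,0,0.04,-0.04,0],[0,0,0,0,0.06,-0.06,0],[0,0,0,0,0.06,-0.06,0],[0.06,0,0,0,0.04,0,0],[0.06,0,0,0,0.03,0,0],[0.06,0,0,0,0.03,0,0],[0.06,0,0,0,0.03,0,0],[0.06,0,0,0,0.03,0,0]]]'|egrep 'pos|force'
python3 -m creep '[[[0.06,0,0,0,0,0,0],[0.06,0,0,0,0,0,0],[0.06,0,0,0,0,0,0],[0,0,0,0,0,0,0],[0,0,0,0,0,0,0]]]'|egrep 'pos|force'
python3 chk.py; python3 go.py .55 0.06 .25 -28 0
```

```text
eef_pos: [0.4862, -0.2605, 0.2721]
force: [0.5, 1.3, -2.8]
grasp_force: 60.5
eef_pos: [0.4872, -0.2603, 0.2697]
force: [-0.2, -0.1, -3.4]
grasp_force: 60.9
dish ((0.46887505054473877, -0.20864059031009674), 0.07450982183218002)
top [366.9 210.9] 55.375 [ 0.465 -0.204]
top [375.4 140.2] 50.375 [ 0.678 -0.24 ]
top [380.7 145.2] 9.4375 [ 0.662 -0.255]
side [327.2 186. ] 36.5625 [ 0.425 -0.268]
side [335.7 188. ] 31.15625 [ 0.397 -0.272]
side [322.3 192.9] 16.4375 [ 0.423 -0.228]
side [307.6 191.1] 15.78125 [ 0.466 -0.213]
t 17.8 tcp [ 0.4859 -0.2592  0.27  ] head -27.5 gap 0.0173 F [ 0.2  0.3 -2.6] gf 60.8 q [-40.  12.  89.   1.  76. -13.]
turn [ 0.0354 -0.0047  0.0059] shift now-axes [ 1.5631 -0.4569  0.086 ] after-turn-axes [ 1.5595 -0.4661  0.1002]
```

```bash
python3 go.py .4780 .2204 .22 -10.8 0
python3 -m creep '[[[0.009,0,-0.046,0,0,0,0],[0.009,0,-0.046,0,0,0,0],[0.009,0,-0.046,0,0,0,0],[0.008,0,-0.046,0,0,0,0],[0,0,0,0.1,0,0,0],[0,0,0,0.15,0,0,0],[0,0,0,0.18,0,0,0],[0,0,0,0.18,0,0,0]]]'>/dev/null
python3 -m creep '[[[0,0,0,0.18,0,0,0],[0,0,0,0.18,0,0,0],[0,0,0,0.18,0,0,0],[0,0,0,0.18,0,0,0],[0,0,0,0.18,0,0,0],[0,0,0,0.18,0,0,0],[0,0,0,0.18,0,0,0],[0,0,0,0.18,0,0,0]]]'>/dev/null
python3 -m creep '[[[0,0,0,0.18,0,0,0],[0,0,0,0.12,0,0,0],[0,0,0,0.03,0,0,0],[0,0,0,0,0,0,0],[0,0,0,0,0,0,0]]]'>/dev/null
python3 go.py .4780 .2204 .12 -10.8 0
```

```text
t 17.8 tcp [ 0.4859 -0.2592  0.27  ] head -27.5 gap 0.0173 F [ 0.2  0.3 -2.6] gf 60.8 q [-40.  12.  89.   1.  76. -13.]
turn [ 0.0358  0.0007 -0.1852] shift now-axes [ 2.1076 -1.1537  0.2013] after-turn-axes [ 2.3479 -0.488   0.2502]
t 19.55 tcp [0.5754 0.2076 0.2707] head -10.9 gap 0.0172 F [-0.7  0.4 -2.2] gf 60.8 q [ 9. 21. 77. -0. 82. 20.]
turn [ 0.0008  0.0004 -0.0008] shift now-axes [-0.0286 -0.4911  0.7527] after-turn-axes [-0.0285 -0.4901  0.7534]
```

```bash
sed -i 's/"top",(345,180,425,260)/"top",(345,175,425,262)/' chk.py; python3 chk.py; python3 -c "
from h import *
cv2.imwrite('pics/i.png',cv2.resize(np.hstack([snap('top')['color'][110:260,265:430],snap('side')['color'][140:290,170:400]]),None,fx=2,fy=2,interpolation=2))"
```

```text
dish ((0.4413948655128479, -0.2392856925725937), 0.0835544690489769)
top [376.7 142.3] 81.09375 [ 0.671 -0.244]
top [374.4 237.1] 68.03125 [ 0.387 -0.222]
top [367.2 211.6] 63.75 [ 0.463 -0.205]
top [391.7 233.7] 32.625 [ 0.396 -0.273]
top [390.2 223.6] 30.6875 [ 0.425 -0.27 ]
top [374.2 226.3] 29.65625 [ 0.419 -0.223]
top [362.2 227.4] 29.5 [ 0.416 -0.188]
side [327.2 186. ] 35.5 [ 0.425 -0.268]
side [335.8 187.9] 33.21875 [ 0.397 -0.272]
side [322.3 192.9] 16.0625 [ 0.422 -0.228]
side [304.9 189.9] 9.9375 [ 0.477 -0.214]
side [310.7 192.4] 5.65625 [ 0.455 -0.212]
```

View pics/i.png

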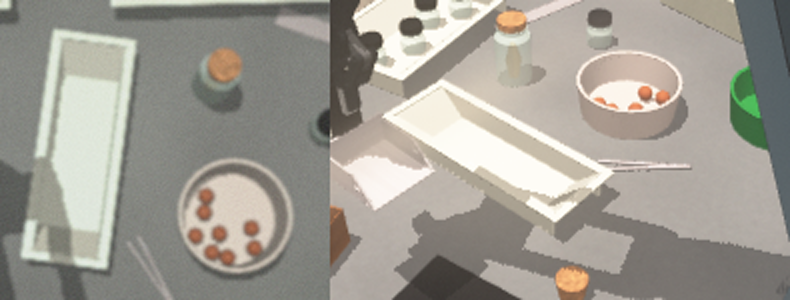

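All eight balls are in the dish: two pairs and four singles by area, spread around crop (225,230). The tray is empty. Now I put the scoop down on the mat.

```bash

python3 -m creep '[[[0,0,0,-0.009,-0.08,0,0],[0,0,0,-0.009,-0.15,0,0],[0,0,0,-0.01,-0.15,0,0],[0,0,0,0,-0.08,0.05,0],[0,0,0,0,-0.03,0.15,0],[0,0,0,0,0,0.18,0],[0,0,0,0,0,0.18,0],[0,0,0,0,0,0.12,0]]]'>/dev/null
python3 -m creep '[[[0,0,0,0,0,0.04,0],[0,0,0,0,0,0.02,0],[0,0,0,0,0,0,0],[0,0,0,0,0,0,0]]]'>/dev/null
python3 go.py .4780 .2204 .0908 -10.8 0
```

```text
t 20.75 tcp [0.4802 0.2211 0.1239] head -10.9 gap 0.0173 F [ 0.3 -0.2 -1.7] gf 60.8 q [ 13.  20. 101.  -0.  59.  24.]
turn [ 0.0019 -0.0007 -0.0014] shift now-axes [-0.0059 -0.0105  0.1657] after-turn-axes [-0.0057 -0.01    0.1657]
```

```bash

python3 -m creep '[[[0.002,0,0,-0.005,-0.01,0.06,0],[0,0,0,0,0,0.06,0],[0,0,0,0,0,0.03,0],[0,0,0,0,0,0,0],[0,0,0,0,0,0,0]]]'|egrep 'pos|^force'
python3 -m creep '[[[0,0,0,0,0,0.01,0],[0,0,0,0,0,0,0],[0,0,0,0,0,0,0]]]'|egrep 'pos|^force'
python3 -m creep '[[[0,0,0,0,0,0.007,0],[0,0,0,0,0,0,0],[0,0,0,0,0,0,0]]]'|egrep 'pos|^force'
```

```text
eef_pos: [0.4772, 0.2207, 0.0933]
force: [-0.6, -0.9, -2.2]
eef_pos: [0.4769, 0.2207, 0.0908]
force: [0.1, -0.0, -2.2]
eef_pos: [0.4771, 0.2207, 0.0906]
force: [-3.3, -1.8, 8.2]
```

```bash

python3 -m creep '[[[0,0,0,0,0,-0.003,0],[0,0,0,0,0,0,0.3],[0,0,0,0,0,0,1],[0,0,0,0,0,0,1],[0,0,0,0,0,0,1],[0,0,0,0,0,0,1],[0,0,0,0,0,0,1],[0,0,0,0,0,0,1]]]'|egrep 'pos|force|gap'
python3 -m creep '[[[0,0,0,0,0,-0.03,1],[0,0,0,0,0,-0.1,1],[0,0,0,0,0,-0.18,1],[0,0,0,0,0,-0.18,1],[0,0,0,0,0,-0.18,1],[0,0,0,0,0,-0.15,1],[0,0,0,0,0,-0.05,1],[0,0,0,0,0,0,1]]]'|egrep 'pos|force|gap'
python3 go.py .6595 .2445 .26 10 0
```

```text
eef_pos: [0.4765, 0.2206, 0.0894]
force: [-0.2, 1.1, 0.4]
finger_gap: 0.0849
grasp_force: 0.0
eef_pos: [0.4786, 0.2209, 0.2673]
force: [0.5, 0.4, 0.4]
finger_gap: 0.0855
grasp_force: 0.0
t 23.0 tcp [0.4786 0.2209 0.2673] head -10.9 gap 0.0855 F [0.5 0.4 0.4] gf 0.0 q [13. 12. 90.  0. 78. 23.]
turn [ 0.0028 -0.0013 -0.2321] shift now-axes [0.2864 0.8658 0.0409] after-turn-axes [-0.0411  0.9112  0.0367]
```

```bash

python3 -m creep '[[[0.001,0,-0.058,0,0,0,1],[0,0,-0.058,0,0,0,1],[0,0,-0.058,0,0,0,1],[0,0,-0.058,0,0,0,1],[0,0,0,0,0.1,0,1],[0,0,0,-0.01,0.15,0,1],[0,0,0,-0.01,0.18,0,1],[0,0,0,-0.01,0.18,0,1]]]'>/dev/null
python3 -m creep '[[[0,0,0,-0.01,0.18,0,1],[0,0,0,0,0.1,0,1],[0,0,0,0,0.02,0,1],[0,0,0,0,0,0,1],[0,0,0,0,0,0,1]]]'>/dev/null
python3 go.py .6595 .2445 .169 10 0
python3 - <<'E'
from m import *
t=snap("side");im=cv2.resize(t["color"],None,fx=4,fy=4,interpolation=cv2.INTER_CUBIC);H,S,V=cv2.split(cv2.cvtColor(im,cv2.COLOR_BGR2HSV))
for c in comps(((V>185)&(S<40)).astype(np.uint8),[4*k for k in(185,262,270,325)],200)[:2]: print("scoop side",c.reshape(-1,2).mean(0)/4,cv2.contourArea(c)/16)
g=((H<20)&(S>70)&(V>120)).astype(np.uint8)
for c in comps(g,[4*k for k in(130,190,168,235)],60)[:3]: print("grip",cv2.boundingRect(c),cv2.minAreaRect(c))
for z in(.141,.191): print(proj(t,[.6595,.2445,z])*4)
cv2.imwrite("pics/j.png",im[180*4:320*4,110*4:280*4])
E
```

```text
t 24.08 tcp [0.6564 0.2441 0.2608] head 10.0 gap 0.0856 F [ 0.6 -0.2  0.7] gf 0.0 q [11. 31. 63.  0. 87.  1.]
turn [-0.0051 -0.0009 -0.0001] shift now-axes [-0.0012  0.0196  0.459 ] after-turn-axes [-0.0006  0.0159  0.4591]
scoop side [236.69825175 293.98776224] 938.40625
scoop side [255.15147453 264.49530831] 93.78125
grip (544, 833, 67, 87) ((576.9730834960938, 876.2739868164062), (90.82608795166016, 55.33305358886719), 75.0685806274414)
[593.09241573 903.34064406]
[574.14132982 839.29928151]
```

View pics/j.png

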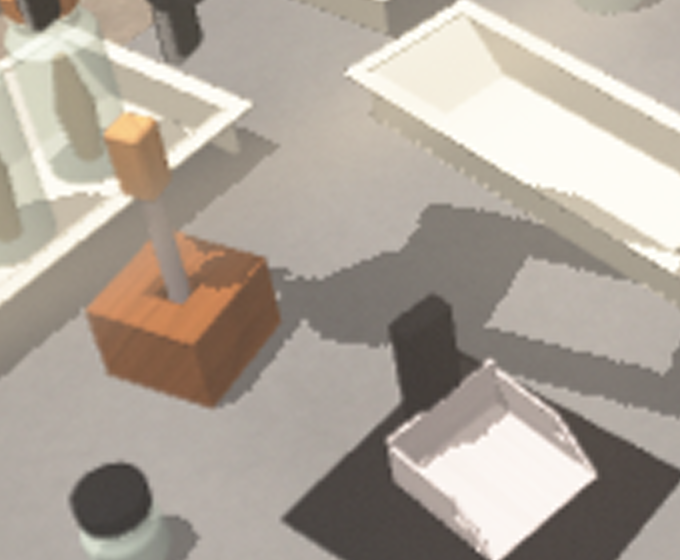

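The scoop stands flat on the mat. The rod's grip, at crop (138,155), leans about 2°. Descending on the rod grip.

```bash
python3 go.py .6615 .246 .169 10 0
python3 -m creep '[[[-0.005,0,0,0.005,0.028,0.06,1],[0,0,0,0,0,0.12,1],[0,0,0,0,0,0.12,1],[0,0,0,0,0,0.1,1],[0,0,0,0,0,0.05,1],[0,0,0,0,0,0.009,1],[0,0,0,0,0,0,1],[0,0,0,0,0,0,1]]]'|egrep 'pos|^force'
python3 go.py .6615 .246 .169 10 0
python3 -m creep '[[[0,0,0,0,0,0,0],[0,0,0,0,0,0,0],[0,0,0,0,0,0,0],[0,0,0,0,0,0,0],[0,0,0,0,0,0,0],[0,0,0,0,0,0,0],[0,0,0,0,0,0,0],[0,0,0,0,0,0,0]]]'|egrep 'pos|force|gap|rot'
python3 go.py
```

```text
t 24.13 tcp [0.6561 0.2442 0.2618] head 10.0 gap 0.0854 F [-0.1 -0.6  0.2] gf 0.0 q [11. 31. 63.  0. 87.  1.]
turn [-0.0044 -0.0009  0.    ] shift now-axes [0.0037 0.0312 0.4637] after-turn-axes [0.0044 0.028  0.4639]
eef_pos: [0.6636, 0.2465, 0.1728]
force: [0.1, 0.2, -0.1]
t 24.8 tcp [0.6636 0.2465 0.1728] head 10.0 gap 0.0853 F [ 0.1  0.2 -0.1] gf 0.0 q [11. 34. 70.  0. 76.  1.]
turn [ 0.0039 -0.0009 -0.    ] shift now-axes [-0.0008 -0.0111  0.0189] after-turn-axes [-0.0008 -0.011   0.019 ]
eef_pos: [0.6633, 0.2463, 0.1714]
ee_rot: [[-0.173, 0.985, 0.004], [0.985, 0.173, 0.002], [0.001, 0.004, -1.0]]
force: [-2.1, 0.2, 3.4]
finger_gap: 0.0235
grasp_force: 59.0
t 25.47 tcp [0.6633 0.2463 0.1714] head 10.0 gap 0.0235 F [-2.1  0.2  3.4] gf 59.0 q [11. 34. 70.  0. 76.  1.]
```

The grip is held (gap 23.5 mm), so the tip sits 165 mm below the TCP. Lifting straight out, then over to the dish's free far-right area.

```bash

python3 -m creep '[[[0,0,0,0,0,-0.03,0],[0,0,0,0,0,-0.06,0],[0,0,0,0,0,-0.08,0],[0,0,0,0,0,-0.09,0],[0,0,0,0,0,-0.1,0],[0,0,0,0,0,-0.1,0],[0,0,0,0,0,-0.05,0],[0,0,0,0,0,0,0]]]'|egrep 'pos|force|gap'
python3 go.py .4677 -.2574 .275 10 0
```

```text
eef_pos: [0.6642, 0.2464, 0.277]
force: [0.7, -0.4, -0.1]
finger_gap: 0.0234
grasp_force: 58.7
t 26.13 tcp [0.6642 0.2464 0.277 ] head 10.0 gap 0.0234 F [ 0.7 -0.4 -0.1] gf 58.7 q [11. 31. 61.  0. 88.  1.]
turn [ 0.0065 -0.001  -0.0001] shift now-axes [-2.3104 -1.4045 -0.0079] after-turn-axes [-2.3102 -1.4048  0.01  ]
```

```bash

python3 -m creep '[[[0,0,0,-0.1,-0.06,0,0],[0,0,0,-0.14,-0.085,0,0],[0,0,0,-0.14,-0.085,0,0],[0,0,0,-0.14,-0.085,0,0],[0,0,0,-0.14,-0.085,0,0],[0,0,0,-0.14,-0.085,0,0],[0,0,0,-0.14,-0.085,0,0],[0,0,0,-0.14,-0.085,0,0]]]'>/dev/null
python3 -m creep '[[[0,0,0,-0.14,-0.085,0,0],[0,0,0,-0.14,-0.085,0,0],[0,0,0,-0.14,-0.085,0,0],[0,0,0,-0.14,-0.085,0,0],[0,0,0,-0.14,-0.085,0,0],[0,0,0,-0.14,-0.085,0,0],[0,0,0,-0.14,-0.085,0,0],[0,0,0,-0.14,-0.085,0,0]]]'>/dev/null
python3 -m creep '[[[0,0,0,-0.1,-0.06,0,0],[0,0,0,-0.01,-0.01,0,0],[0,0,0,0,0,0,0],[0,0,0,0,0,0,0]]]'>/dev/null
python3 go.py .4677 -.2574 .185 10 0
python3 chk.py
python3 - <<'E'
from m import *
t=snap("side");im=cv2.resize(t["color"],None,fx=4,fy=4,interpolation=cv2.INTER_CUBIC);H,S,V=cv2.split(cv2.cvtColor(im,cv2.COLOR_BGR2HSV))
p=env.sense()["eef_pos"]
print("tip pred side",proj(t,np.array(p)-[0,0,.165]),"grip lower",proj(t,np.array(p)-[0,0,.03]))
cv2.imwrite("pics/k.png",np.hstack([im[4*110:4*230,4*270:4*370]]))
E
```

```text
t 27.8 tcp [ 0.466  -0.257   0.2704] head 9.9 gap 0.0237 F [ 0.7  0.1 -0.8] gf 58.9 q [-41.  12.  89.   0.  79. -51.]
turn [ 0.002  -0.0021 -0.0006] shift now-axes [-0.0048  0.0069  0.4272] after-turn-axes [-0.0035  0.0082  0.4272]
dish ((0.4611169695854187, -0.21505877375602722), 0.07661556452512741)
top [367.2 211.8] 66.53125 [ 0.462 -0.205]
top [377.5 140.2] 58.125 [ 0.677 -0.247]
top [361.3 226.5] 14.1875 [ 0.419 -0.185]
top [379.4 146.5] 9.4375 [ 0.658 -0.251]
top [375.1 145.5] 5.4375 [ 0.661 -0.238]
side [327.2 185.9] 37.84375 [ 0.425 -0.269]
side [335.7 187.9] 32.90625 [ 0.397 -0.272]
side [307.6 191.1] 16.5625 [ 0.466 -0.213]
side [322.3 192.9] 16.46875 [ 0.422 -0.228]
tip pred side [315.15284703 161.35594309] grip lower [317.35441394 121.43408133]
```

View pics/k.png

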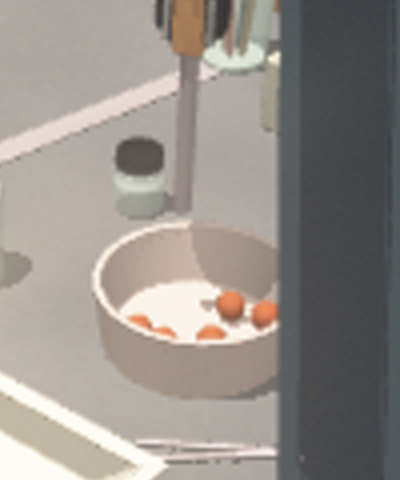

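The rod hangs vertical with its tip at side (315.5,163), as predicted, and the dish is in place. Lowering, then stirring.

```bash

python3 -m creep '[[[0,0,0,-0.004,0.008,0.05,0],[0,0,0,0,0,0.08,0],[0,0,0,0,0,0.1,0],[0,0,0,0,0,0.1,0],[0,0,0,0,0,0.07,0],[0,0,0,0,0,0.02,0],[0,0,0,0,0,0,0],[0,0,0,0,0,0,0]]]'|egrep 'pos|^force'
python3 go.py .4677 -.2574 .185 10 0
python3 -m creep '[[[0,0,0,0.052,0.035,0,0],[0,0,0,0.061,0.012,0,0],[0,0,0,0.061,-0.012,0,0],[0,0,0,0.052,-0.035,0,0],[0,0,0,0.035,-0.052,0,0],[0,0,0,0.012,-0.061,0,0],[0,0,0,-0.012,-0.061,0,0],[0,0,0,-0.035,-0.052,0,0]]]'|egrep 'pos|force'
python3 go.py .4153 -.2206 .185 10 0
```

```text
eef_pos: [0.4687, -0.2577, 0.1875]
force: [-0.1, -0.5, -0.8]
t 28.62 tcp [ 0.4687 -0.2577  0.1875] head 10.0 gap 0.0234 F [-0.1 -0.5 -0.8] gf 58.9 q [-41.  16.  96.   0.  68. -51.]
turn [ 0.0025 -0.0008  0.0003] shift now-axes [ 0.0023 -0.0046  0.0123] after-turn-axes [ 0.0023 -0.0046  0.0124]
eef_pos: [0.4148, -0.2195, 0.1876]
force: [-0.4, 0.1, -1.5]
grasp_force: 59.5
t 29.28 tcp [ 0.4148 -0.2195  0.1876] head 10.1 gap 0.023 F [-0.4  0.1 -1.5] gf 59.5 q [-42.  10. 104.   0.  66. -52.]
turn [ 0.0024 -0.0013  0.0011] shift now-axes [-0.0061  0.0016  0.0132] after-turn-axes [-0.0061  0.0017  0.0132]
```

```bash

python3 -m creep '[[[0,0,0,-0.052,-0.035,0,0],[0,0,0,-0.061,-0.012,0,0],[0,0,0,-0.061,0.012,0,0],[0,0,0,-0.052,0.035,0,0],[0,0,0,-0.035,0.052,0,0],[0,0,0,-0.012,0.061,0,0],[0,0,0,0.012,0.061,0,0],[0,0,0,0.035,0.052,0,0]]]'|egrep 'pos|^force'
python3 -m creep '[[[0,0,0,0.052,0.035,0,0],[0,0,0,0.061,0.012,0,0],[0,0,0,0.061,-0.012,0,0],[0,0,0,0.052,-0.035,0,0],[0,0,0,0.035,-0.052,0,0],[0,0,0,0.012,-0.061,0,0],[0,0,0,-0.012,-0.061,0,0],[0,0,0,-0.035,-0.052,0,0]]]'|egrep 'pos|^force'
python3 -m creep '[[[0,0,0,-0.052,-0.035,0,0],[0,0,0,-0.061,-0.012,0,0],[0,0,0,-0.061,0.012,0,0],[0,0,0,-0.052,0.035,0,0],[0,0,0,-0.035,0.052,0,0],[0,0,0,-0.012,0.061,0,0],[0,0,0,0.012,0.061,0,0],[0,0,0,0.035,0.052,0,0]]]'|egrep 'pos|^force'
python3 chk.py; python3 go.py
```

```text
eef_pos: [0.4696, -0.2587, 0.1871]
force: [1.0, 0.3, -0.9]
eef_pos: [0.4142, -0.2194, 0.1873]
force: [-0.3, -0.4, -1.6]
eef_pos: [0.4696, -0.2587, 0.1871]
force: [0.5, 0.0, -0.2]
dish ((0.463054895401001, -0.20941495895385742), 0.07353810966014862)
top [377.2 142.7] 79.8125 [ 0.67  -0.245]
top [361.1 216.5] 62.5 [ 0.449 -0.186]
top [365.2 204.9] 34.53125 [ 0.483 -0.2  ]
top [379.  199.1] 21.78125 [ 0.499 -0.241]
top [378.3 136.4] 4.28125 [ 0.689 -0.25 ]
side [303.7 183.7] 37.46875 [ 0.496 -0.241]
side [328.6 181.4] 36.65625 [ 0.432 -0.293]
side [314.9 143.1] 24.4375 [ 0.581 -0.486]
side [335.4 190.4] 9.28125 [ 0.393 -0.26 ]
t 31.38 tcp [ 0.4695 -0.2564  0.1869] head 10.1 gap 0.0234 F [-1.2 -1.4 -1.1] gf 59.5 q [-41.  16.  96.   0.  68. -51.]
```

```bash

python3 -m creep '[[[0,0,0,0.052,0.035,0,0],[0,0,0,0.061,0.012,0,0],[0,0,0,0.061,-0.012,0,0],[0,0,0,0.052,-0.035,0,0],[0,0,0,0.035,-0.052,0,0],[0,0,0,0.012,-0.061,0,0],[0,0,0,-0.012,-0.061,0,0],[0,0,0,-0.035,-0.052,0,0]]]'|egrep 'pos|^force'
python3 -m creep '[[[0,0,0,-0.052,-0.035,0,0],[0,0,0,-0.061,-0.012,0,0],[0,0,0,-0.061,0.012,0,0],[0,0,0,-0.052,0.035,0,0],[0,0,0,-0.035,0.052,0,0],[0,0,0,-0.012,0.061,0,0],[0,0,0,0.012,0.061,0,0],[0,0,0,0.035,0.052,0,0]]]'|egrep 'pos|^force'
python3 -m creep '[[[0,0,0,0.052,0.035,0,0],[0,0,0,0.061,0.012,0,0],[0,0,0,0.061,-0.012,0,0],[0,0,0,0.052,-0.035,0,0],[0,0,0,0.035,-0.052,0,0],[0,0,0,0.012,-0.061,0,0],[0,0,0,-0.012,-0.061,0,0],[0,0,0,-0.035,-0.052,0,0]]]'|egrep 'pos|^force'
python3 -m creep '[[[0,0,0,-0.052,-0.035,0,0],[0,0,0,-0.061,-0.012,0,0],[0,0,0,-0.061,0.012,0,0],[0,0,0,-0.052,0.035,0,0],[0,0,0,-0.035,0.052,0,0],[0,0,0,-0.012,0.061,0,0],[0,0,0,0.012,0.061,0,0],[0,0,0,0.035,0.052,0,0]]]'|egrep 'pos|^force'
python3 -m creep '[[[0,0,0,0,0,0,0],[0,0,0,0,0,-0.04,0],[0,0,0,0,0,-0.08,0],[0,0,0,0,0,-0.1,0],[0,0,0,0,0,-0.1,0],[0,0,0,0,0,-0.1,0],[0,0,0,0,0,-0.03,0],[0,0,0,0,0,0,0]]]'|egrep 'pos|^force'
python3 go.py .664 .2464 .277 10 0; python3 chk.py
```

```text
eef_pos: [0.4143, -0.2196, 0.1873]
force: [0.3, -0.5, -0.8]
eef_pos: [0.4696, -0.2588, 0.1871]
force: [-0.1, 0.4, -1.2]
eef_pos: [0.4142, -0.2194, 0.1872]
force: [-0.4, -0.1, -1.7]
eef_pos: [0.4696, -0.2587, 0.1871]
force: [0.4, 0.0, -0.9]
eef_pos: [0.4684, -0.2586, 0.2796]
force: [0.1, -0.0, -0.7]
t 34.72 tcp [ 0.4684 -0.2586  0.2796] head 10.0 gap 0.0238 F [ 0.1 -0.  -0.7] gf 59.7 q [-41.  12.  88.   0.  80. -51.]
turn [0.0041 0.0014 0.    ] shift now-axes [2.3167 1.4013 0.017 ] after-turn-axes [2.3167 1.4014 0.0131]
dish ((0.45896846055984497, -0.21494051814079285), 0.07627389580011368)
top [361.3 219. ] 78.0625 [ 0.441 -0.186]
top [365.2 204.9] 34.4375 [ 0.483 -0.2  ]
top [379.3 199.8] 34.4375 [ 0.497 -0.242]
top [375.5 141.7] 31.78125 [ 0.673 -0.24 ]
top [377.2 147.3] 15.875 [ 0.656 -0.245]
top [399.6 219.3] 10.4375 [ 0.437 -0.298]
top [379.3 137.5] 6.4375 [ 0.686 -0.253]
top [376.7 135.8] 6.4375 [ 0.691 -0.245]
top [383.6 141.5] 5.59375 [ 0.673 -0.265]
side [328.6 181.3] 38.21875 [ 0.432 -0.293]
side [303.4 183.8] 37.71875 [ 0.496 -0.24 ]
side [336.2 190. ] 14.53125 [ 0.391 -0.263]
```

Stirring is done: four turns at 32 mm radius. Returning the rod to the exact place it came from.

```bash

python3 -m creep '[[[0,0,0,0.1,0.06,0,0],[0,0,0,0.14,0.085,0,0],[0,0,0,0.14,0.085,0,0],[0,0,0,0.14,0.085,0,0],[0,0,0,0.14,0.085,0,0],[0,0,0,0.14,0.085,0,0],[0,0,0,0.14,0.085,0,0],[0,0,0,0.14,0.085,0,0]]]'>/dev/null
python3 -m creep '[[[0,0,0,0.14,0.085,0,0],[0,0,0,0.14,0.085,0,0],[0,0,0,0.14,0.085,0,0],[0,0,0,0.14,0.085,0,0],[0,0,0,0.14,0.085,0,0],[0,0,0,0.14,0.085,0,0],[0,0,0,0.14,0.085,0,0],[0,0,0,0.14,0.085,0,0]]]'>/dev/null
python3 -m creep '[[[0,0,0,0.1,0.06,0,0],[0,0,0,0.015,0.006,0,0],[0,0,0,0,0,0,0],[0,0,0,0,0,0,0]]]'>/dev/null
python3 go.py .6638 .2464 .277 10 0; python3 chk.py
```

```text
t 36.48 tcp [0.6629 0.2459 0.277 ] head 10.0 gap 0.0235 F [ 0.1 -0.7 -1.4] gf 59.5 q [11. 31. 61.  0. 88.  1.]
turn [ 0.0002 -0.0004  0.0001] shift now-axes [0.0015 0.0048 0.0002] after-turn-axes [0.0015 0.0048 0.0002]
dish ((0.4398439824581146, -0.23810690641403198), 0.08414065837860107)
top [361.7 220.8] 98.375 [ 0.436 -0.187]
top [398.8 220.9] 34.3125 [ 0.433 -0.296]
top [365.2 205. ] 33.21875 [ 0.482 -0.2  ]
top [379.1 199.8] 32.59375 [ 0.497 -0.242]
top [387.3 237.4] 31.96875 [ 0.385 -0.259]
top [370.5 236.4] 30.9375 [ 0.39  -0.211]
top [374.9 144.6] 24.65625 [ 0.664 -0.238]
top [372.3 139.5] 16.625 [ 0.68  -0.231]
top [379.4 146.9] 13.625 [ 0.657 -0.251]
top [382.2 140.2] 10.90625 [ 0.677 -0.261]
top [378.7 135.7] 5.375 [ 0.691 -0.251]
side [328.6 181.3] 38.125 [ 0.432 -0.294]
side [303.3 183.8] 37.625 [ 0.496 -0.24 ]
side [336.4 190. ] 15.03125 [ 0.391 -0.264]
```

```bash

python3 -m creep '[[[0,0,0,0.002,0.005,0.03,0],[0,0,0,0,0,0.07,0],[0,0,0,0,0,0.07,0],[0,0,0,0,0,0.03,0],[0,0,0,0,0,0.02,0],[0,0,0,0,0,0.02,0],[0,0,0,0,0,0.02,0],[0,0,0,0,0,0.02,0]]]'|egrep 'pos|^force'
python3 -m creep '[[[0,0,0,0,0,0.03,0],[0,0,0,0,0,0.03,0],[0,0,0,0,0,0.03,0],[0,0,0,0,0,0,0]]]'|egrep 'pos|^force'
python3 go.py .6636 .2464 .1725 10 0
```

```text
eef_pos: [0.6654, 0.247, 0.2244]
force: [-4.0, -1.4, 19.9]
eef_pos: [0.6645, 0.2472, 0.2054]
force: [-0.4, -0.5, -1.5]
t 37.58 tcp [0.6645 0.2472 0.2054] head 10.0 gap 0.0233 F [-0.4 -0.5 -1.5] gf 61.0 q [11. 33. 67.  0. 80.  1.]
turn [ 0.0028 -0.0009 -0.    ] shift now-axes [-0.0033 -0.0061  0.1644] after-turn-axes [-0.0031 -0.0054  0.1645]
```

```bash

python3 -m creep '[[[0,0,0,0,-0.005,0.03,0],[0,0,0,0,0,0.03,0],[0,0,0,0,0,0.03,0],[0,0,0,0,0,0.02,0],[0,0,0,0,0,0,0],[0,0,0,0,0,0,0]]]'|egrep 'pos|^force'
python3 -m creep '[[[0,0,0,0,0,0.02,0],[0,0,0,0,0,0.012,0],[0,0,0,0,0,0,0],[0,0,0,0,0,0,0]]]'|egrep 'pos|^force'
python3 -m creep '[[[0,0,0,0,0,0.015,0],[0,0,0,0,0,0,0],[0,0,0,0,0,0,0]]]'|egrep 'pos|^force'
python3 go.py
```

```text
eef_pos: [0.6637, 0.247, 0.1821]
force: [1.2, -0.1, -2.5]
eef_pos: [0.6638, 0.247, 0.1764]
force: [0.5, -0.6, -2.0]
eef_pos: [0.6638, 0.2471, 0.1734]
force: [0.1, -0.6, -0.4]
t 38.67 tcp [0.6638 0.2471 0.1734] head 10.0 gap 0.0235 F [ 0.1 -0.6 -0.4] gf 61.0 q [11. 34. 70.  0. 76.  1.]
```

```bash

python3 -m creep '[[[0,0,0,0,0,0.008,0],[0,0,0,0,0,0,0],[0,0,0,0,0,0,0.3],[0,0,0,0,0,0,1],[0,0,0,0,0,0,1],[0,0,0,0,0,0,1],[0,0,0,0,0,0,1],[0,0,0,0,0,0,1]]]'|egrep 'pos|^force|gap'
python3 -m creep '[[[0,0,0,0,0,0,1],[0,0,0,0,0,-0.04,1],[0,0,0,0,0,-0.08,1],[0,0,0,0,0,-0.12,1],[0,0,0,0,0,-0.15,1],[0,0,0,0,0,-0.15,1],[0,0,0,0,0,-0.1,1],[0,0,0,0,0,0,1]]]'|egrep 'pos|^force|gap'
python3 -m creep '[[[0,0,0,-0.15,-0.05,0,1],[0,0,0,-0.18,-0.08,0,1],[0,0,0,-0.18,-0.08,0,1],[0,0,0,-0.18,-0.08,0,1],[0,0,0,-0.15,0,0,1],[0,0,0,-0.08,0,0,1],[0,0,0,0,0,0,1],[0,0,0,0,0,0,1]]]'|egrep 'pos|^force|gap'
python3 chk.py
python3 - <<'E'
from m import *
for n,gb,sb in(("side",(130,190,168,240),(185,262,270,325)),("top",(190,122,222,150),(190,200,243,258))):
    t=snap(n);im=cv2.resize(t["color"],None,fx=4,fy=4,interpolation=cv2.INTER_CUBIC);H,S,V=cv2.split(cv2.cvtColor(im,cv2.COLOR_BGR2HSV))
    for c in comps(((V>185)&(S<40)).astype(np.uint8),[4*k for k in sb],200)[:1]: print(n,"scoop",c.reshape(-1,2).mean(0)/4,cv2.contourArea(c)/16)
    for c in comps(((H<20)&(S>70)&(V>120)).astype(np.uint8),[4*k for k in gb],60)[:1]: print(n,"grip",cv2.boundingRect(c),cv2.minAreaRect(c))
    print("pred foot .006: grip top, bottom",proj(t,[.661,.2455,.191])*4,proj(t,[.66,.245,.141])*4)
E
```

```text
eef_pos: [0.6639, 0.2471, 0.1721]
force: [-0.7, -0.9, 0.4]
finger_gap: 0.0835
eef_pos: [0.6653, 0.2473, 0.3074]
force: [1.0, 0.8, 0.6]
finger_gap: 0.0855
eef_pos: [0.6385, 0.0551, 0.2992]
force: [0.5, 0.6, 0.2]
finger_gap: 0.0856
dish ((0.43960195779800415, -0.2382487803697586), 0.08423770219087601)
top [361.7 220.8] 102.1875 [ 0.436 -0.187]
top [365.2 204.9] 34.34375 [ 0.482 -0.2  ]
top [398.9 220.9] 34.15625 [ 0.433 -0.296]
top [379.2 199.7] 32.71875 [ 0.497 -0.242]
top [387.3 237.4] 31.84375 [ 0.385 -0.259]
top [370.5 236.4] 31.5625 [ 0.39  -0.211]
top [377.2 137.3] 17.84375 [ 0.686 -0.246]
top [378.5 142.4] 10.8125 [ 0.671 -0.249]
side [328.6 181.3] 38.03125 [ 0.432 -0.293]
side [303.4 183.8] 37.84375 [ 0.496 -0.24 ]
side [336.4 190. ] 14.59375 [ 0.391 -0.264]
side scoop [243.46575614 284.13836105] 1729.40625
side grip (542, 828, 68, 87) ((577.1505737304688, 870.4618530273438), (90.75336456298828, 54.77029800415039), 71.93952178955078)
pred foot .006: grip top, bottom [571.01344295 839.41339567] [591.88176974 903.53902937]
top scoop [215.00318471 229.38933121] 379.125
top grip (785, 510, 57, 90) ((810.7371826171875, 554.3709106445312), (52.87891387939453, 93.92606353759766), 9.605203628540039)
pred foot .006: grip top, bottom [816.128782   531.16797374] [828.78129179 554.35852487]
```

Rod released, and eight balls are in the dish (one triple and five singles). I'll move the arm clear of the scoop's light and recheck the scoop and the rod numerically.

```bash

python3 -m creep '[[[0,0,0,-0.18,-0.03,0,1],[0,0,0,-0.19,-0.05,0,1],[0,0,0,-0.19,-0.05,0,1],[0,0,0,-0.19,-0.05,0,1],[0,0,0,-0.19,-0.05,0,1],[0,0,0,-0.19,-0.05,0,1],[0,0,0,-0.1,-0.03,0,1],[0,0,0,0,0,0,1]]]'|egrep 'pos|gap'
python3 m2.py|sed -n '6,20p'
python3 m.py|egrep 'mat|jar|scoop|dish'
python3 - <<'E'
from m import *
t=snap("side");im=cv2.resize(t["color"],None,fx=4,fy=4,interpolation=cv2.INTER_CUBIC);H,S,V=cv2.split(cv2.cvtColor(im,cv2.COLOR_BGR2HSV))
c=comps(((H<20)&(S>70)&(V>120)).astype(np.uint8),[4*k for k in(130,190,168,240)],60)[0];print(cv2.boundingRect(c),cv2.minAreaRect(c))
E
```

```text
eef_pos: [0.6195, -0.2014, 0.2982]
finger_gap: 0.0856
scoop
  ('x+', np.int64(72), -22.5, array([0.4609, 0.2253], dtype=float32))
  ('x-', np.int64(73), -10.8, array([0.3858, 0.2423], dtype=float32))
  ('y+', np.int64(75), -14.5, array([0.4316, 0.2644], dtype=float32))
  ('y-', np.int64(76), -10.6, array([0.4182, 0.1963], dtype=float32))
stand
  ('x+', np.int64(25), 36.4, array([0.691 , 0.2728], dtype=float32))
  ('x-', np.int64(75), 11.1, array([0.6199, 0.2404], dtype=float32))
  ('y+', np.int64(75), 10.1, array([0.6537, 0.2824], dtype=float32))
  ('y-', np.int64(18), 12.7, array([0.6447, 0.2149], dtype=float32))
griptop [array([204.7, 131.5])] [0.6648379  0.24387527]
scoop floor c 0.4249 0.2323 wh 0.0788 0.0823 ang 78.7
mat c 0.4256 0.2449 wh 0.1559 0.1758 ang 87.2
dish ((0.45330584049224854, -0.30831626057624817), 0.03057239018380642) ((0.4531523883342743, -0.31262490153312683), (0.014536083675920963, 0.06217624992132187), 102.17146301269531)
jar [0.57727943 0.37950951]
jar [ 0.57150287 -0.38762333]
(542, 828, 68, 88) ((576.5018920898438, 870.8630981445312), (91.0910415649414, 54.74991226196289), 72.34988403320312)
```

The scoop and jars are where they were. The rod's image shift fits a slightly different lean at the same height. Handing in.

```bash
python3 -c "
from bench import env
print(env.sense()['time'],env.sign_off())"
```

```text
the job is handed in; nothing more can be done
41.6833 None
```

Handed in at 41.7 s: by my camera checks all six tray balls are in the dish with the two old ones, stirred for four turns, with the scoop flat on its mat, the rod upright in its stand and the jars unmoved; sign-off returned no verdict.

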